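# Hang the control-box door on its lift-off hinges and shut it

## Robot

A 6-joint arm with a two-finger parallel gripper is mounted at the origin on a cart in front of the work surface, level with it; the furniture and walls round the work are solid. World frame = base frame: x ahead of the robot, y to its left, z up, the work surface at z = 0. Lengths are in m, angles in rad, forces in N, time in s.
With the tool pointing down it reaches from about 0.3 to 0.775 m from the base axis. Payload 14.6 kg.
Tool frame: the origin (TCP) lies between the finger pads; the fingertips stand 14 mm ahead of it and the grasp point (between the pads) lies 5 mm behind it; z points along the fingers, y is the direction in which the jaws open and shut (so a half turn about z gives the same grasp; the last joint's range is limited). The gripper opens to 85 mm and grips with 20 to 120 N. Pads are 22 mm wide; open, the fingers measure 114 mm over their backs; the gripper's body (76 mm by 85 mm) begins 54 mm behind the grasp point. The pads swing forward as they close: fully open they stand 13 mm farther back than shut.
Start: joints at [1.153, 0.3, 1.521, -0, 1.321, -0.067], TCP at [0.189, 0.516, 0.245] pointing down, gripper open.
Joint ranges: [-3.03, 3.03], [-0.79, 2.21], [0.23, 2.52], [-1.04, 4.18], [0, 3.07], [-2.55, 2.55]. Speed limits (rad/s): [2.22, 2.22, 2.57, 3.14, 3.14, 3.14].

## Interface

Orientations are given as [roll, pitch, yaw] about the fixed x, y, z axes, in that order (R = Rz(yaw) Ry(pitch) Rx(roll)).
In Python, from workcell import observe, get_image, job_done, spot_in, silhouettes, tip_of gives the robot as it stands.
- The arm moves only by the tool drive_tool, never from a script. Its argument "moves" is a list of rows, each a list of 4 numbers: the shift along the tool's x, y, z each as a share of 0.1 m, from -1 to 1, then the turn about the tool's z as a share of pi rad, from -1 to 1. A call has 1 to 20 rows; each row is the pose to reach, as a shift and turn from the pose commanded when the call began, along the tool's axes at that moment, turning the shorter way round; what a row does not reach only later rows make up. A row lasts 1/12 s, in which the tool goes at most 41.7 mm and 7.16 degrees, less where a joint would pass 70% of its speed; a pose out of reach is approached as far as the arm can. A call with a number of a shift or a turn outside -1 to 1 is refused whole. A call with a gripper value outside its range is refused whole. "hand" is the opening, from 0 (shut) to 1 (fully open), set as the call begins (left out, the last holds). The fingers move at their own pace and stop on an object; "squeeze" is the grip in N (left out, the last holds). Time passes only in rows, so rows that repeat a pose let the fingers close. It gives the time, the measured TCP pose, the force and the opening at its end, in the units of the state.
- observe(): the state, without advancing time (a new reading comes with each control period).
- get_image(name): name is "scene" or "top" or "wrist"; returns a dict with "frame" (420x560x3 uint8, red, green, blue), "mtx" (3x3 intrinsics, pixels), "rvec" (rotation vector, rad) and "tvec" (3), from world to camera coordinates, as OpenCV has them. Camera axes: x right, y down, z forward; pixel columns grow to the right and rows downward; lengths in m; the calibration is good to about 2 mm. The wrist camera is an equidistant fisheye: a pixel r from the principal point sees the ray r / f radians off the axis. A picture is of the moment at which its call begins. There is no depth.
- job_done(): hands the job in, once; it reports no verdict.
Trained networks look in a picture, given as the dict that the camera call returned (one of the last four; its "shot" number tells which), for a name from the list of things; names that differ only in an ending like _2 or _b are one class to them, and where a whole thing is asked for, a point or a joint stands for the part that bears it (a point fixed in the world has none). Each returns a list of dicts, best first, with "confidence" (0 to 1); they miss things now and then, are a little off and sometimes report something else, mostly with a low value. They report only what shows in the picture. A call takes as long as a camera call.
- spot_in(label, picture): "location" ([x, y, z] in m, in the coordinates of the camera as it stood for that picture, good to about 4 mm: the middle of the surface that is visible of it).
- silhouettes(label, picture): "mask" (420x560 bool, what is visible of it).
- tip_of(label, picture): "location" ([x, y, z] in m, in the coordinates of the camera as it stood for that picture, good to about 4 mm: a listed point, or the origin of a listed thing).
The state is a dict: "time": time; "qpos": joint angles; "dq": joint speeds; "effort": joint torques, N m; "eef_pos": TCP position; "orientation": TCP orientation; "contact_force": force on the tool from outside, world axes, zero at the start; "wrist_torque": the same for the moment, N m; "opening": finger opening in m.
Only numpy, scipy, OpenCV 4.12 (cv2) and the standard library are available. Lean on these libraries where they do the work, as an engineer would, in place of code of your own. Each camera call takes 0.05 s, during which the arm holds its last target.

## Task

The small grey control box on the bench has its door off; the door waits upright in the slotted wooden stand. Take the door out, feel for the two hinge pins on the box and lower both knuckles over them until the door sits fully home, gently and never forcing it (30 N at most) against the pins. Let go and swing the door shut until the roller catch snaps in, leaving the other things on the bench where they are.

Things in the scene. Friction and masses are not known exactly. Their poses are not given: they have to be found in the camera images.
- cabinet: Small grey sheet-steel control box, fixed to the bench, 110 deep x 160 wide x 214 high (225 over the cable glands in its roof), open front with relays inside. Origin: centre of its footprint at bench height. x points from the open front (rim at x = -55) into the box, y to the hinge side, z up. Two lugs on the +y side carry the hinge pins, one above the other on a vertical line.
- hinge_nominal (a point): Point of the box where the lower pin's tip is by the drawing (x = -69, y = 94, z = 60 in the box's frame). The true pin line is up to 5 mm off in the box's x and in y: the hinge is clamped in slots, so feel for the pins. Pins: steel, 8 thick, 16 high, last 2 mm coned to 6.8; on lugs 22 across whose tops are at z = 44 and 156; tips at z = 60 and 172.
- catch (a point): Centre of the white sprung roller (12 across, 24 long along y) under the roof behind the opening, x = -48, y = -42, z = 176 in the box's frame. The door's tongue lifts it by about 4 mm and snaps in behind it; shutting takes about 3 to 8 N at the free edge. It bars lowering the door onto the pins while shut: hang it open.
- door: Grey steel door, 0.28 to 0.44 kg: leaf 140 wide (y) x 180 high (z) x 12 thick (x). Origin: centre of the leaf's underside. z up, -x outer side (louvres; black knob 14 proud at y = -54, z = 105), +x inner side, +y edge with the knuckles. Shut, its axes are the box's; it opens clockwise seen from above: 90 degrees open, its yaw is the box's minus 90 degrees and the leaf points straight out of the front.
- knuckle_low (a point): Centre of the lower knuckle's bore at its underside (x = 0, y = 94, z = 22 on the door). Both steel knuckles: 22 across, 24 high, bore 9.6 right through, square-edged mouth. Seated on its lug this point is 44 mm above the bench.
- knuckle_top (a point): Centre of the upper knuckle's bore at its underside (x = 0, y = 94, z = 134 on the door). Hung, the free edge sags by up to 2 mm from the play in the hinges. Pressed at the knuckles with much over 5 N, the door may turn a little in the grip and the two bores no longer stand in line.
- door_edge (a point): Middle of the leaf's inner face at the free vertical edge (x = 6, y = -70, z = 90 on the door). Shut against the rubber stops on the rim it is at x = -63 in the box's frame. The steel catch tongue stands 26 mm proud of the inner face, 16 wide, at y = -42, z = 150 on the door.
- stand: Wooden stand fixed to the bench, 90 x 112 x 44 high; origin: centre of its underside. A felt-lined slot 15 wide along its y axis, floor at z = 12, holds the door upright; the door lifts straight out.
- parts_bin: Bystander: open blue plastic bin with white parts, 130 x 100 x 55; origin: centre of its underside.
- cross_screwdriver: Bystander: lying screwdriver with orange handle, 213 long; origin: centre of its underside.
- dispenser: Bystander: weighted blue tape dispenser, 56 x 154 x 84 high; origin: centre of its underside.
- red_scissors: Bystander: red-handled scissors lying flat, 80 x 174 x 9; origin: centre of its underside.

How it is judged:
By the outcome, as a careful person would: the job done as asked, in the order asked, and still so for the second after the job is handed in, with the robot touching nothing.
It also fails if it takes over 72 s, if anything falls off the work surface, if the arm or the gripper's body presses on something with over 40 N, if the wrist force passes 120 N, or if a joint passes its speed limit or range.

## Working session

There is one attempt and no reset: what is moved stays moved. The work goes in short steps, Python scripts to look and compute and a tool call to move; the robot and the scene stay as the last step left them, time stands still between calls to the robot, and variables do not carry over. Pictures are saved under pics/ and viewed, and the job is handed in when it is done.

Besides the shell and the picture viewer there is one more tool, called after "Request:" as name(argument=value, ...) on one line, values as JSON. drive_tool: Moves the arm, as the interface text tells. Its arguments: {"type":"object","properties":{"moves":{"type":"array","items":{"type":"array","items":{"type":"number","minimum":-1,"maximum":1}}},"hand":{"type":"number"},"squeeze":{"type":"number"}},"required":["moves"]}

```bash
ls; mkdir -p pics
python3 - <<'E'
from workcell import *
import cv2
print(observe())
for n in ["scene","top","wrist"]:
    p=get_image(n); cv2.imwrite(f"pics/a_{n}.png",p["frame"][:,:,::-1]); print(n,p["mtx"].tolist(),p["rvec"],p["tvec"])
E
```

```text
pics
{'time': 0.0, 'qpos': array([ 1.15342987e+00,  3.00488898e-01,  1.52157860e+00, -1.11265695e-05,
        1.32071779e+00, -6.66035793e-02]), 'dq': array([-9.65153238e-04, -2.25904208e-05,  7.30517260e-04, -5.47561779e-05,
        1.42260975e-04, -3.96988220e-04]), 'effort': array([-2.84052810e-03, -5.43510890e+01, -3.61783862e+01, -2.65827994e-04,
        4.19938457e-03,  9.74898882e-06]), 'eef_pos': array([0.18890546, 0.51630688, 0.2447126 ]), 'orientation': array([-3.14040195e+00, -6.86214650e-05,  2.79083250e+00]), 'contact_force': array([-0.63044607,  0.62667368,  0.78192683]), 'wrist_torque': array([ 0.01312923,  0.02085694, -0.00784195]), 'opening': 0.08570065710216553}
scene [[394.0605336184313, 0.0, 280.70545469173305], [0.0, 394.0605336184313, 208.29764490262116], [0.0, 0.0, 1.0]] [ 2.10021182 -0.78211283  0.35922023] [-0.4766907   0.28213225  0.95264567]
top [[448.1423585356521, 0.0, 276.5540354841523], [0.0, 448.1423585356521, 215.39924324168408], [0.0, 0.0, 1.0]] [ 2.16192961 -2.18572318  0.12184642] [-0.08600943  0.57119843  1.29514978]
wrist [[325.19226210127806, 0.0, 279.48856914236586], [0.0, 325.19226210127806, 210.2913782471965], [0.0, 0.0, 1.0]] [-2.36619488 -1.65437523 -0.24784644] [-0.5509752  -0.03970552  0.37892327]
```

View pics/a_scene.png

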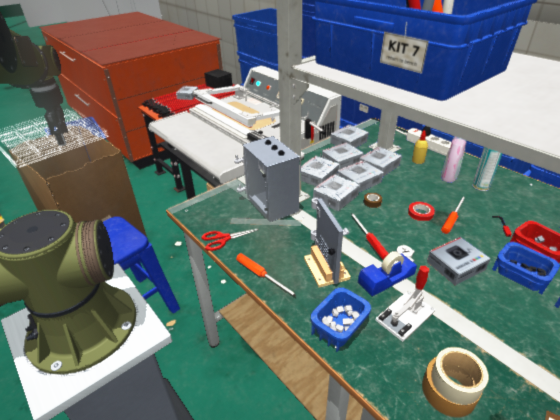

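View pics/a_top.png

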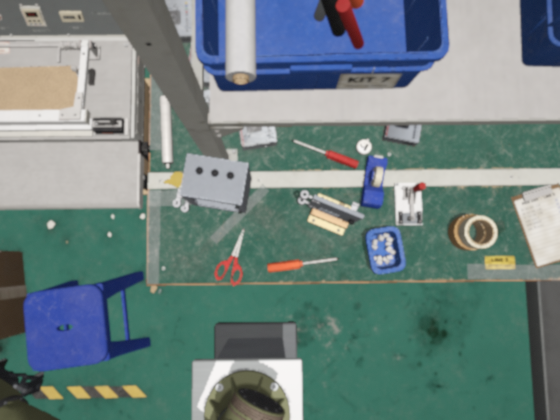

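View pics/a_wrist.png

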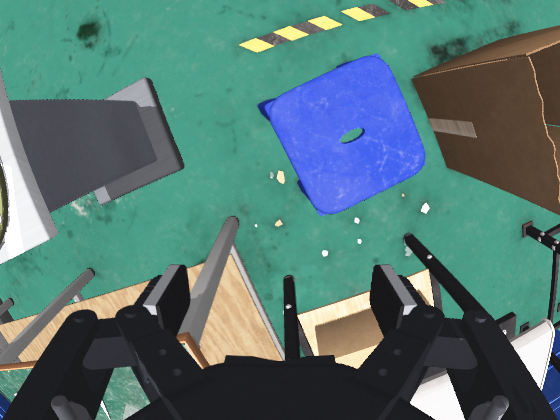

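```bash
cat > h.py <<'E'
from workcell import *
import cv2, numpy as np
def Rt(p): return cv2.Rodrigues(np.array(p["rvec"],float))[0], np.array(p["tvec"],float).ravel()
def w(p,l): R,t=Rt(p); return R.T@(np.array(l)-t)
def save(p,n): cv2.imwrite(f"pics/{n}.png",p["frame"][:,:,::-1])
def pix(p,X):
    R,t=Rt(p); return cv2.projectPoints(np.array(X,float).reshape(-1,3),np.array(p["rvec"],float),t,p["mtx"],None)[0].reshape(-1,2)
np.set_printoptions(precision=4,suppress=True)
E
python3 - <<'E'
from h import *
for n in ["scene","top"]:
    p=get_image(n)
    for l in "cabinet hinge_nominal catch door knuckle_low knuckle_top door_edge stand".split():
        print(n,l,[(w(p,d["location"]),round(d["confidence"],2)) for d in tip_of(l,p)[:2]], [(w(p,d["location"]),round(d["confidence"],2)) for d in spot_in(l,p)[:2]] )
    im=p["frame"][:,:,::-1]
    c=im[120:300,200:380] if n=="scene" else im[130:300,150:400]
    cv2.imwrite(f"pics/b_{n}.png",cv2.resize(c,None,fx=3.2,fy=3.2,interpolation=cv2.INTER_CUBIC))
E
```

```text
scene cabinet [(array([ 0.6426,  0.0715, -0.004 ]), 0.98)] [(array([0.6221, 0.0148, 0.133 ]), 0.82)]
scene hinge_nominal [(array([0.5937, 0.1783, 0.0532]), 0.6)] [(array([0.6248, 0.013 , 0.1315]), 0.7)]
scene catch [(array([0.5947, 0.0339, 0.1706]), 0.67), (array([ 0.5521, -0.317 ,  0.105 ]), 0.32)] [(array([0.6296, 0.0106, 0.1343]), 0.91), (array([0.413 , 0.0397, 0.0052]), 0.5)]
scene door [(array([ 0.5685, -0.2537,  0.0091]), 0.87), (array([ 0.4492,  0.035 , -0.0014]), 0.46)] [(array([ 0.5592, -0.2662,  0.1262]), 0.96)]
scene knuckle_low [(array([ 0.6055, -0.1617,  0.0337]), 0.83)] [(array([ 0.5602, -0.2607,  0.1309]), 0.97)]
scene knuckle_top [(array([ 0.6125, -0.1621,  0.1432]), 0.75), (array([ 0.4589, -0.4091, -0.0014]), 0.32)] [(array([ 0.5663, -0.2636,  0.1265]), 0.93)]
scene door_edge [(array([ 0.5495, -0.317 ,  0.1001]), 0.86), (array([ 0.6049, -0.1637,  0.0347]), 0.54)] [(array([ 0.5653, -0.263 ,  0.1285]), 0.55)]
scene stand [(array([ 0.5717, -0.2545, -0.0059]), 0.73), (array([ 0.568 , -0.253 ,  0.0065]), 0.29)] [(array([ 0.5652, -0.2629,  0.1289]), 0.73)]
top cabinet [(ar
[... 310 characters left out ...]
52]), 0.68)]
top door [(array([ 0.5771, -0.2497,  0.0134]), 0.72), (array([ 0.553 , -0.3151,  0.1042]), 0.55)] [(array([ 0.5755, -0.2395,  0.1622]), 0.84), (array([0.6321, 0.072 , 0.2139]), 0.29)]
top knuckle_low [(array([ 0.6111, -0.1664,  0.036 ]), 0.64)] [(array([ 0.5756, -0.2425,  0.1621]), 0.67), (array([ 0.4645, -0.4116,  0.0302]), 0.22)]
top knuckle_top [(array([ 0.6067, -0.1646,  0.1486]), 0.62)] [(array([ 0.574 , -0.2413,  0.1635]), 0.65)]
top door_edge [(array([ 0.554 , -0.3201,  0.1049]), 0.92)] [(array([ 0.5768, -0.2436,  0.161 ]), 0.67)]
top stand [(array([ 0.5736, -0.2529,  0.0044]), 0.87), (array([ 0.4253, -0.1708,  0.0016]), 0.53)] [(array([ 0.5536, -0.2453,  0.0157]), 0.65)]
```

View pics/b_scene.png

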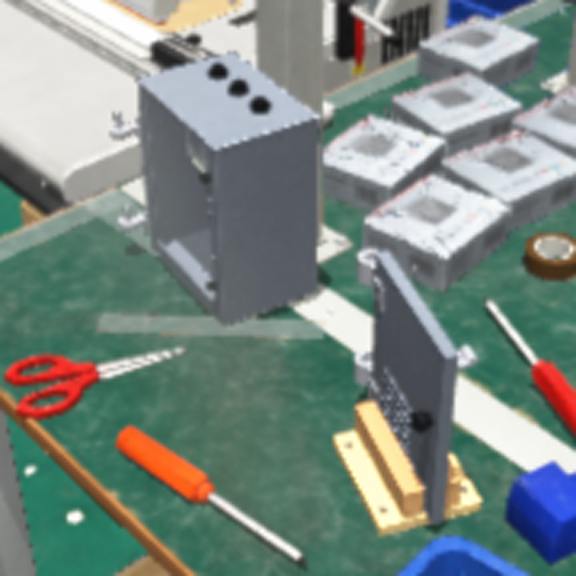

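View pics/b_top.png

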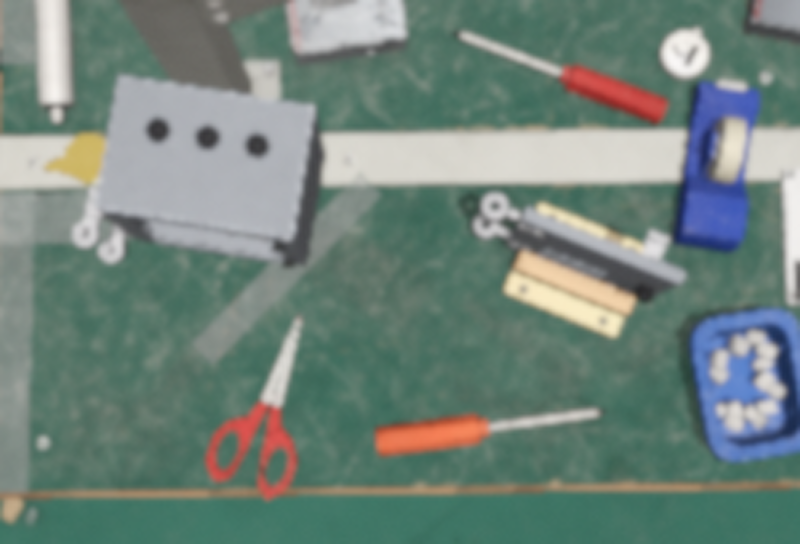

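```bash
cat >> h.py <<'E'
from scipy.spatial.transform import Rotation as Ro
def tool():
    o=observe(); return Ro.from_euler("xyz",o["orientation"]).as_matrix(), np.array(o["eef_pos"])
def fpix(p,X):
    R,t=Rt(p); c=(R@np.array(X,float).reshape(-1,3).T).T+t
    th=np.arctan2(np.hypot(c[:,0],c[:,1]),c[:,2]); ph=np.arctan2(c[:,1],c[:,0]); K=p["mtx"]
    return np.c_[K[0][0]*th*np.cos(ph)+K[0][2],K[1][1]*th*np.sin(ph)+K[1][2]]
def fray(p,uv):
    R,t=Rt(p);K=p["mtx"];d=np.array([uv[0]-K[0][2],uv[1]-K[1][2]])/K[0][0];th=np.hypot(*d)
    v=np.array([np.sin(th)*d[0]/th,np.sin(th)*d[1]/th,np.cos(th)]); return -R.T@t,R.T@v
E
python3 - <<'E'
from h import *
p=get_image("wrist");R,t=Rt(p);T,o=tool()
print("tool axes\n",T,"\ncam pos in tool",T.T@(-R.T@t-o),"cam axes in tool\n",T.T@R.T)
for n in ["top","scene"]:
    p=get_image(n);
    for l in ["cabinet","door"]:
        s=silhouettes(l,p); print(n,l,[round(d["confidence"],2) for d in s])
        m=s[0]["mask"]; f=p["frame"][:,:,::-1].copy(); f[m]=f[m]//2+np.array([0,0,127],np.uint8); np.save(f"m_{n}_{l}.npy",m)
        print(cv2.approxPolyDP(cv2.convexHull(np.argwhere(m)[:,::-1].astype(np.int32)),3,True)[:,0].tolist())
E
```

```text
tool axes
 [[-0.9391  0.3436  0.    ]
 [ 0.3436  0.9391 -0.    ]
 [-0.     -0.     -1.    ]] 
cam pos in tool [ 0.0734  0.0011 -0.129 ] cam axes in tool
 [[ 0.0003 -0.956  -0.2934]
 [ 1.      0.      0.0009]
 [-0.0009 -0.2934  0.956 ]]
top cabinet [0.89]
[[248, 165], [251, 180], [244, 211], [184, 211], [174, 205], [187, 155]]
top door [0.62]
[[363, 217], [350, 224], [300, 204], [298, 199], [306, 191], [355, 203]]
scene cabinet [0.92]
[[300, 156], [298, 211], [269, 221], [238, 190], [235, 159], [244, 144], [271, 136]]
scene door [0.63]
[[314, 198], [321, 199], [347, 230], [336, 283], [310, 235]]
```

```bash
cat >> h.py <<'E'
def yaw():
    T,_=tool(); return np.degrees(np.arctan2(T[1,0],T[0,0]))
def plan(x,y,z,psi=None):
    T,o=tool(); d=T.T@(np.array([x,y,z])-o)/0.1; y0=yaw()
    dt=0 if psi is None else -((psi-y0+180)%360-180)/180
    print("pos",o,"yaw",round(y0,2),"-> shift",d,"turn",round(dt,4),"maxshift",round(abs(d).max(),2))
E
python3 -c "
from h import *
plan(.567,.11,.29,68)"
cat > fit.py <<'E'
from h import *
from scipy.optimize import minimize
P={n:get_image(n) for n in ["top","scene"]}
def sil(parts,p):
    m=np.zeros((420*4,560*4),np.uint8)
    for b in parts:
        uv=pix(p,b); cv2.fillConvexPoly(m,cv2.convexHull((uv*4+1.5).round().astype(np.int32)),255)
    return cv2.resize(m,(560,420),interpolation=cv2.INTER_AREA)/255.
def box(x,y,z): return np.array([[a,b,c] for a in x for b in y for c in z])
cab=[box((-.055,.055),(-.08,.08),(0,.214))]
lug=[box((-.08,-.058),(.083,.105),(.034,.060)),box((-.08,-.058),(.083,.105),(.146,.172))]
door=[box((-.006,.006),(-.07,.07),(0,.18)),box((-.011,.011),(.083,.105),(.022,.046)),box((-.011,.011),(.083,.105),(.134,.158)),box((.006,.032),(-.05,-.034),(.149,.151))]
def tf(parts,v,z):
    c,s=np.cos(v[2]),np.sin(v[2]); R=np.array([[c,-s,0],[s,c,0],[0,0,1]])
    return [b@R.T+[v[0],v[1],z] for b in parts]
for name,parts,z,v0 in [("cabinet",cab+lug,0,(.640,.071,-.16)),("door",door,.012,(.572,-.252,-.39))]:
  for sel in (["top","scene"],["top"],["scene"]):
    M={n:np.load(f"m_{n}_{name}.npy").astype(float) for n in sel}
    f=lambda u:sum(abs(sil(tf(parts,np.array(u)*[.01,.01,.1],z),P[n])-M[n]).sum() for n in sel)
    u0=np.array(v0)/[.01,.01,.1]
    r=minimize(f,u0,method="Nelder-Mead",options=dict(initial_simplex=[u0,u0+[1,0,0],u0+[0,1,0],u0+[0,0,1]]))
    v=r.x*[.01,.01,.1]; print(name,sel,v[:2],np.degrees(v[2]),r.fun,sum(m.sum() for m in M.values()))
E
python3 fit.py
```

```text
pos [0.189  0.5165 0.2453] yaw 159.9 -> shift [-4.9468 -2.5183 -0.4472] turn 0.5105 maxshift 4.95
cabinet ['top', 'scene'] [0.6477 0.0704] -10.28655806695904 487.9019607843137 7464.0
cabinet ['top'] [0.648  0.0709] -10.922596642870747 205.69019607843134 3427.0
cabinet ['scene'] [0.6472 0.0712] -9.381704713047501 277.0862745098039 4037.0
door ['top', 'scene'] [ 0.575  -0.2516] -24.090178812067943 386.81568627450974 2423.0
door ['top'] [ 0.5759 -0.2516] -22.547232036846818 124.10196078431373 876.0
door ['scene'] [ 0.5712 -0.2545] -24.780355082161126 223.52156862745096 1547.0
```

Request:
drive_tool(moves=[[-0.3, -0.2, -0.2, 0.04], [-0.65, -0.4, -0.4, 0.08], [-1, -0.6, -0.5, 0.12], [-1, -0.8, -0.5, 0.16], [-1, -1, -0.5, 0.2], [-1, -1, -0.5, 0.24], [-1, -1, -0.5, 0.28], [-1, -1, -0.5, 0.32], [-1, -1, -0.5, 0.36], [-1, -1, -0.5, 0.4], [-1, -1, -0.5, 0.44], [-1, -1, -0.5, 0.48], [-1, -1, -0.5, 0.51], [-1, -1, -0.5, 0.51]])

```text
time: 3.47
eef_pos: [0.2486, 0.3882, 0.2954]
orientation: [3.142, -0.0, 1.184]
contact_force: [1.0, -0.2, 0.6]
opening: 0.0859
```

```bash
python3 -c "
from h import *
plan(.567,.11,.29,68)"
```

```text
pos [0.2486 0.3882 0.2954] yaw 67.82 -> shift [-1.3742  3.9991  0.0535] turn -0.001 maxshift 4.0
```

Request:
drive_tool(moves=[[-0.11, 0.33, 0, 0], [-0.23, 0.66, 0, 0], [-0.34, 1, 0, 0]])

```text
time: 3.72
eef_pos: [0.3291, 0.3186, 0.2954]
orientation: [3.141, -0.0, 1.194]
contact_force: [-0.2, -0.2, -0.0]
opening: 0.0852
```

Request:
drive_tool(moves=[[-0.11, 0.33, 0, 0], [-0.23, 0.66, 0, 0], [-0.34, 1, 0, 0]])

```text
time: 3.97
eef_pos: [0.4097, 0.2491, 0.2955]
orientation: [3.141, -0.0, 1.193]
contact_force: [0.8, 1.4, -0.6]
opening: 0.0852
```

Request:
drive_tool(moves=[[-0.11, 0.33, 0, 0], [-0.23, 0.66, 0, 0], [-0.34, 1, 0, 0]])

```text
time: 4.22
eef_pos: [0.4899, 0.1802, 0.2954]
orientation: [3.141, -0.0, 1.193]
contact_force: [0.3, 1.2, 0.0]
opening: 0.0853
```

Request:
drive_tool(moves=[[-0.11, 0.33, 0, 0], [-0.23, 0.66, 0, 0], [-0.34, 1, 0, 0], [-0.34, 1, 0, 0], [-0.34, 1, 0, 0]])

```text
time: 4.63
eef_pos: [0.5696, 0.1117, 0.2945]
orientation: [-3.14, 0.001, 1.19]
contact_force: [-0.6, 0.4, -0.4]
opening: 0.0854
```

Run:
```python
from h import *
plan(.567,.11,.29,68)
p=get_image("wrist"); save(p,"c_wrist"); np.save("c.npy",p,allow_pickle=True)
for l in ["hinge_nominal","cabinet"]:
    print(l,[(w(p,d["location"]),round(d["confidence"],2)) for d in tip_of(l,p)])
print(fpix(p,[[.595,.1754,.172],[.595,.1754,.06]]))
```

```text
pos [0.5696 0.1117 0.2945] yaw 68.16 -> shift [-0.0254 -0.018   0.0446] turn 0.0009 maxshift 0.04
hinge_nominal [(array([0.5989, 0.1751, 0.0626]), 0.65)]
cabinet []
[[277.6038 123.1797]
 [278.1266 120.3854]]
```

View pics/c_wrist.png

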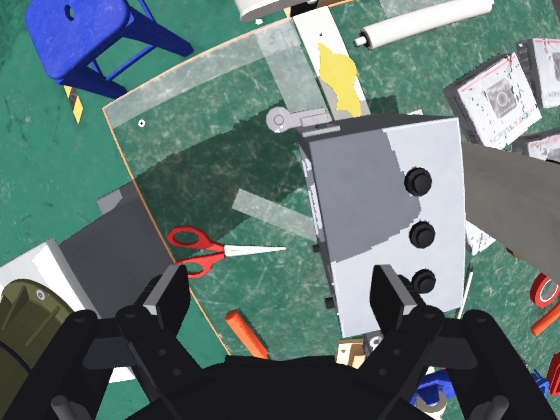

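Run:
```python
import cv2
f=cv2.imread("pics/c_wrist.png")[85:160,235:345]
cv2.imwrite("pics/c_zoom.png",cv2.resize(f,None,fx=7,fy=7,interpolation=cv2.INTER_CUBIC))
```

```text
(no output)
```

View pics/c_zoom.png

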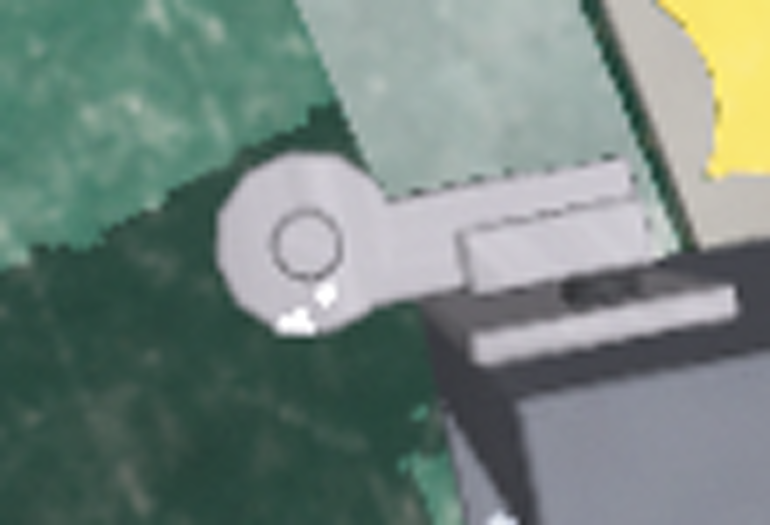

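```bash
cat >> h.py <<'E'
def fhit(p,uv,z):
    o,v=fray(p,uv); return o+v*(z-o[2])/v[2]
E
python3 - <<'E'
from h import *
p=np.load("c.npy",allow_pickle=True).item()
print("pin",fhit(p,(278.4,119.6),.172))
f=p["frame"][:,:,::-1][105:345,295:475]
cv2.imwrite("pics/c_zoom2.png",cv2.resize(f,None,fx=3.3,fy=2.5,interpolation=cv2.INTER_CUBIC))
c=np.array([.647,.0708,0]);a=np.radians(-10);R=np.array([[np.cos(a),-np.sin(a),0],[np.sin(a),np.cos(a),0],[0,0,1]])
g=f=p["frame"][:,:,::-1].copy()
pr=fpix(p,np.array([[-.055,.08,.214],[.055,.08,.214],[.055,-.08,.214],[-.055,-.08,.214]])@R.T+c); print(pr)
cv2.polylines(g,[(pr*16).round().astype(np.int32)],True,(0,0,255),1,cv2.LINE_AA,4)
cv2.imwrite("pics/c_ov.png",cv2.resize(g[90:345,270:490],None,fx=3,fy=2.3*1.0))
E
```

```text
pin [0.5966 0.1777 0.172 ]
[[303.6269 141.7344]
 [455.0156 116.7622]
 [458.8708 307.0975]
 [338.0374 338.4919]]
```

View pics/c_ov.png

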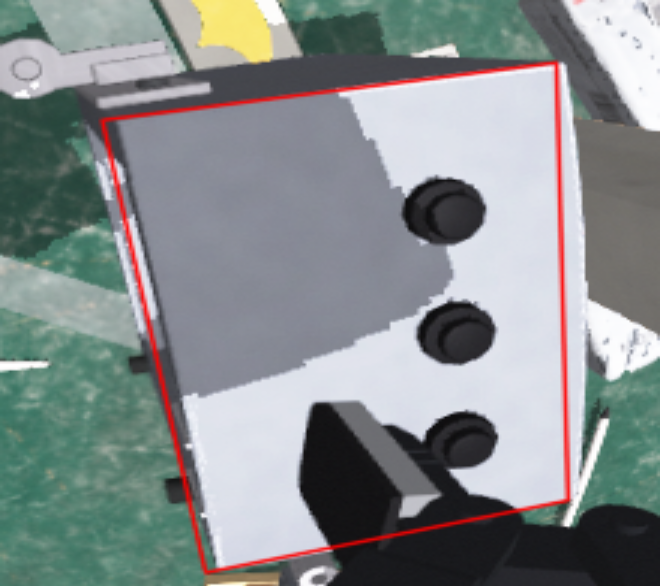

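Request:
drive_tool(moves=[[-0.33, 0.14, 0, 0], [-0.66, 0.29, 0, 0], [-1, 0.44, 0, 0]])

```text
time: 5.03
eef_pos: [0.5719, 0.0039, 0.2958]
orientation: [3.141, -0.0, 1.193]
contact_force: [0.7, 0.9, 0.7]
opening: 0.0853
```

Request:
drive_tool(moves=[[-0.33, 0.14, 0, 0], [-0.66, 0.29, 0, 0], [-1, 0.44, 0, 0]])

```text
time: 5.28
eef_pos: [0.5756, -0.1059, 0.296]
orientation: [3.141, -0.0, 1.192]
contact_force: [0.5, -0.3, -1.0]
opening: 0.0854
```

Request:
drive_tool(moves=[[-0.33, 0.14, 0, 0], [-0.66, 0.29, 0, 0], [-1, 0.44, 0, 0], [-1, 0.44, 0, 0], [-1, 0.44, 0, 0]])

```text
time: 5.7
eef_pos: [0.5793, -0.2152, 0.2953]
orientation: [-3.141, -0.0, 1.188]
contact_force: [-0.3, -0.6, -0.7]
opening: 0.0856
```

Run:
```python
from h import *
plan(.582,-.234,.29,66.5)
p=get_image("wrist"); save(p,"d_wrist"); np.save("d.npy",p,allow_pickle=True)
for l in ["door","knuckle_top","knuckle_low","door_edge"]:
    print(l,[(w(p,d["location"]),round(d["confidence"],2)) for d in tip_of(l,p)])
```

```text
pos [ 0.5793 -0.2152  0.2953] yaw 68.08 -> shift [-0.1642  0.0956  0.0525] turn 0.0088 maxshift 0.16
door [(array([ 0.5774, -0.2529,  0.0133]), 0.68)]
knuckle_top [(array([ 0.6149, -0.1657,  0.1454]), 0.62)]
knuckle_low [(array([ 0.6146, -0.1598,  0.0335]), 0.9)]
door_edge [(array([ 0.553 , -0.3182,  0.1036]), 0.7), (array([ 0.6134, -0.1624,  0.0332]), 0.51)]
```

View pics/d_wrist.png

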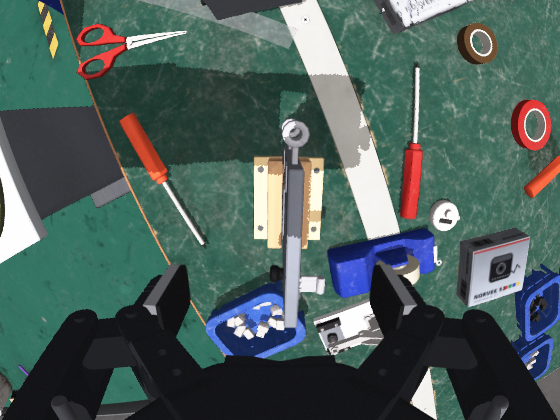

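Run:
```python
from h import *
p=np.load("d.npy",allow_pickle=True).item()
f=p["frame"][:,:,::-1][105:345,230:350]
cv2.imwrite("pics/d_z.png",cv2.resize(f[:110],None,fx=5.4,fy=5.4,interpolation=cv2.INTER_CUBIC))
cv2.imwrite("pics/d_z2.png",cv2.resize(f[110:],None,fx=4.5,fy=4.5,interpolation=cv2.INTER_CUBIC))
```

```text
(no output)
```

View pics/d_z.png

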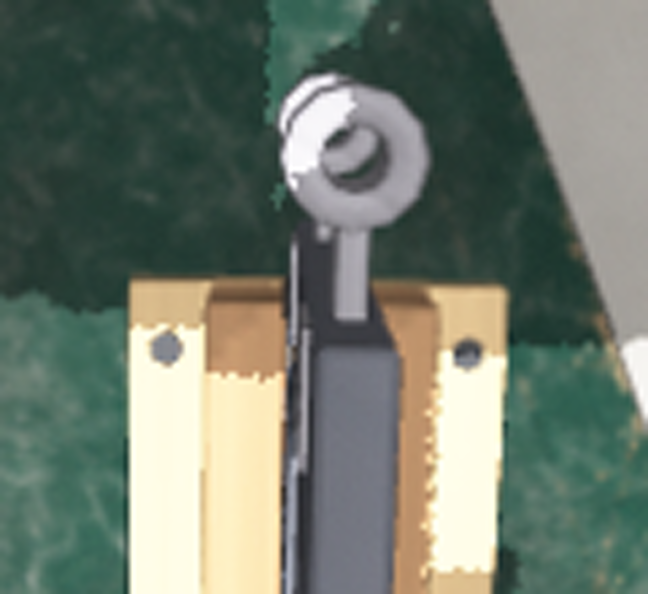

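View pics/d_z2.png

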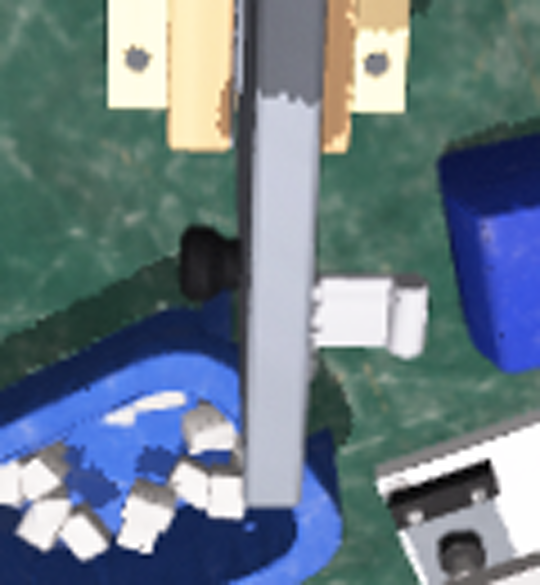

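Run:
```python
from h import *
p=np.load("d.npy",allow_pickle=True).item()
a=fhit(p,(295.5,169),.192);b=fhit(p,(289.8,326.6),.192);k=fhit(p,(295.7,133.5),.170)
print(a,b,k,np.linalg.norm(a-b),np.linalg.norm((k-a)[:2]))
d=(a-b)/np.linalg.norm(a-b); print("yaw ab",np.degrees(np.arctan2(d[1],d[0])), "bk",np.degrees(np.arctan2(*(k-b)[1::-1])))
c=(a+b)/2; print("center",c, "grasp",c+.022*d)
g=c+.022*d
plan(g[0],g[1],.177,np.degrees(np.arctan2(d[1],d[0])))
```

```text
[ 0.6048 -0.1865  0.192 ] [ 0.5509 -0.3139  0.192 ] [ 0.6149 -0.1643  0.17  ] 0.13827100647847732 0.0244645736594159
yaw ab 67.06026906679664 bk 66.84755414568511
center [ 0.5778 -0.2502  0.192 ] grasp [ 0.5864 -0.2299  0.192 ]
pos [ 0.5798 -0.2133  0.2957] yaw 68.22 -> shift [-0.1303  0.123   1.187 ] turn 0.0065 maxshift 1.19
```

Request:
drive_tool(moves=[[-0.13, 0.123, 0.1, 0.0065], [-0.13, 0.123, 0.4, 0.0065], [-0.13, 0.123, 0.7, 0.0065], [-0.13, 0.123, 1, 0.0065], [-0.13, 0.123, 1, 0.0065]])

```text
time: 6.37
eef_pos: [0.5844, -0.2296, 0.1894]
orientation: [-3.133, -0.0, 1.17]
contact_force: [-0.1, 1.1, -1.1]
opening: 0.0859
```

Run:
```python
from h import *
plan(.5864,-.2299,.17,67)
p=get_image("wrist"); save(p,"e_wrist")
```

```text
pos [ 0.5844 -0.2296  0.1894] yaw 67.01 -> shift [0.005  0.0213 0.1942] turn 0.0 maxshift 0.19
```

View pics/e_wrist.png

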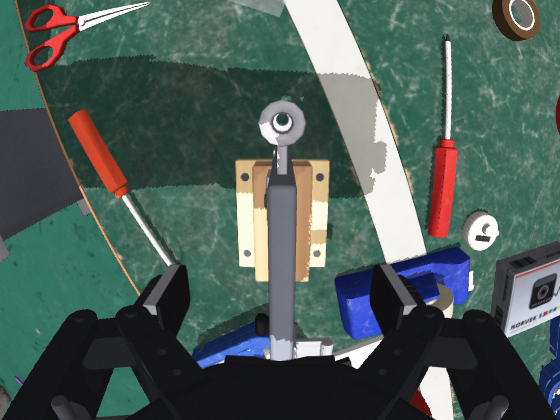

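Request:
drive_tool(moves=[[0.005, 0.02, 0.19, 0], [0.005, 0.02, 0.19, 0], [0.005, 0.02, 0.19, 0]])

```text
time: 6.67
eef_pos: [0.5885, -0.2314, 0.1779]
orientation: [3.141, 0.0, 1.169]
contact_force: [-0.1, 0.2, 1.1]
opening: 0.0855
```

Request:
drive_tool(moves=[[0, 0, 0, 0], [0, 0, 0, 0], [0, 0, 0, 0], [0, 0, 0, 0], [0, 0, 0, 0], [0, 0, 0, 0], [0, 0, 0, 0], [0, 0, 0, 0]], hand=0, squeeze=90)

```text
time: 7.33
eef_pos: [0.5881, -0.2317, 0.1767]
orientation: [-3.142, 0.0, 1.168]
contact_force: [-1.8, 0.5, 6.1]
opening: 0.0105
```

Request:
drive_tool(moves=[[0, 0, -0.1, 0], [0, 0, -0.25, 0], [0, 0, -0.5, 0], [0, 0, -0.75, 0], [0, 0, -0.95, 0], [0, 0, -0.95, 0], [0, 0, -0.95, 0]])

```text
time: 7.92
eef_pos: [0.5883, -0.2318, 0.2716]
orientation: [3.14, 0.0, 1.168]
contact_force: [0.7, 1.5, -3.7]
opening: 0.0105
```

Run:
```python
from h import *
o=observe();print(o["contact_force"],o["wrist_torque"],o["opening"])
plan(.43,-.09,.27,-10)
p=get_image("wrist"); save(p,"f_wrist")
p=get_image("scene"); cv2.imwrite("pics/f_scene.png",cv2.resize(p["frame"][100:300,180:400,::-1],None,fx=3,fy=3))
```

```text
[ 0.687   1.5352 -3.7178] [ 0.0732 -0.0243 -0.0135] 0.010509050684115511
pos [ 0.5883 -0.2318  0.2716] yaw 66.93 -> shift [ 0.6842 -2.0116  0.0136] turn 0.4274 maxshift 2.01
```

View pics/f_wrist.png

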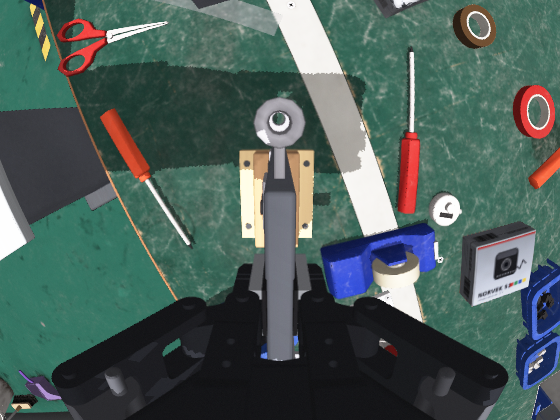

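View pics/f_scene.png

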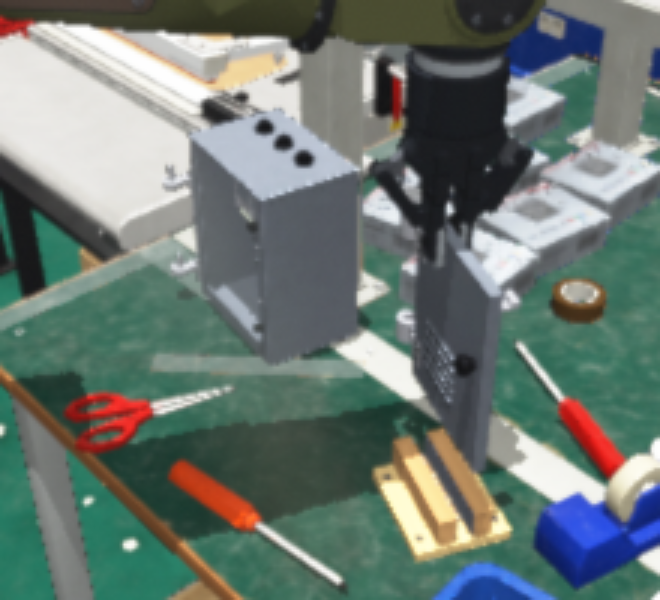

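Run:
```python
from h import *
f=cv2.imread("pics/f_wrist.png")[85:205,235:325]
cv2.imwrite("pics/f_z.png",cv2.resize(f[:75],None,fx=8,fy=8,interpolation=cv2.INTER_CUBIC))
```

```text
(no output)
```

View pics/f_z.png

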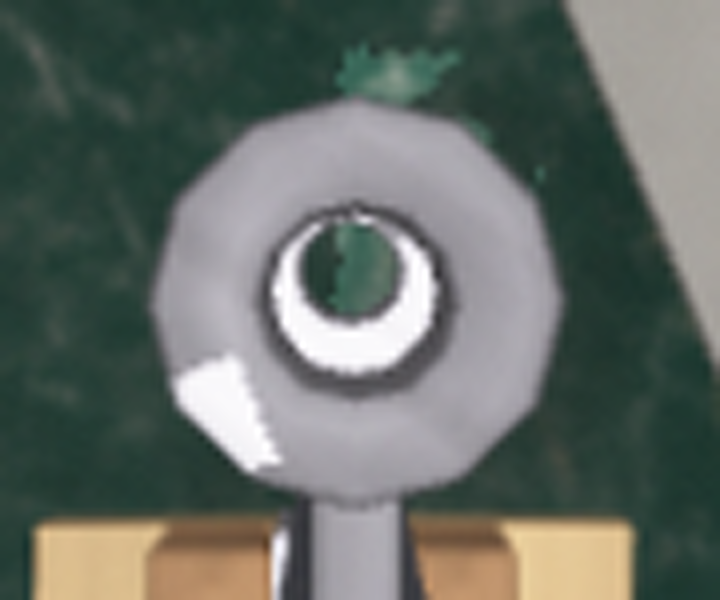

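```bash
cat >> h.py <<'E'
CP=np.array([.0734,.0011,-.129]); CA=np.array([[.0003,-.956,-.2934],[1,0,.0009],[-.0009,-.2934,.956]])
def thit(uv,zt):  # pixel -> tool-frame point at tool z
    d=np.array([uv[0]-279.4886,uv[1]-210.2914])/325.1923;th=np.hypot(*d)
    v=CA@np.array([np.sin(th)*d[0]/th,np.sin(th)*d[1]/th,np.cos(th)]); return CP+v*(zt-CP[2])/v[2]
def tpix(X):
    c=CA.T@(np.array(X)-CP); th=np.arctan2(np.hypot(c[0],c[1]),c[2]);ph=np.arctan2(c[1],c[0])
    return 325.1923*th*np.array([np.cos(ph),np.sin(ph)])+[279.4886,210.2914]
E
python3 - <<'E'
from h import *
q=lambda a,b:(235+a/8-.44,85+b/8-.44)
print(thit(q(358,303),.0067),thit(q(356,292),.0307), thit(q(356,292),.1187),thit(q(351,268),.1427))
print(tpix([.072,.001,.0067]))
E
```

```text
[0.0697 0.0011 0.0067] [0.0697 0.001  0.0307] [0.0676 0.001  0.1187] [0.0696 0.0005 0.1427]
[278.9479 116.811 ]
```

Request:
drive_tool(moves=[[0.1, -0.25, 0, 0.02], [0.2, -0.5, 0, 0.05], [0.3, -0.75, 0, 0.09], [0.35, -1, 0, 0.13], [0.35, -1, 0, 0.17], [0.35, -1, 0, 0.21], [0.35, -1, 0, 0.25], [0.35, -1, 0, 0.29], [0.35, -1, 0, 0.33], [0.35, -1, 0, 0.37], [0.35, -1, 0, 0.41], [0.35, -1, 0, 0.427], [0.35, -1, 0, 0.427]])

```text
time: 9.1
eef_pos: [0.5095, -0.1602, 0.2697]
orientation: [-3.141, 0.003, -0.176]
contact_force: [0.6, -0.1, -2.8]
opening: 0.0107
```

Run:
```python
from h import *
o=observe();print(o["contact_force"],o["wrist_torque"],o["opening"])
plan(.40,-.05,.27,-10)
```

```text
[ 0.638  -0.0505 -2.7714] [-0.035  -0.0721  0.0532] 0.010696219795037272
pos [ 0.5095 -0.1602  0.2697] yaw -10.09 -> shift [-1.2709 -0.8929  0.0007] turn -0.0005 maxshift 1.27
```

Request:
drive_tool(moves=[[-0.35, -0.1, 0, 0], [-0.7, -0.3, 0, 0], [-0.86, -0.6, 0, 0], [-0.86, -0.86, 0, 0]])

```text
time: 9.43
eef_pos: [0.4374, -0.0595, 0.2707]
orientation: [-3.142, 0.001, -0.172]
contact_force: [0.0, -1.0, -2.9]
opening: 0.0105
```

Request:
drive_tool(moves=[[-0.05, -0.3, 0, 0], [-0.1, -0.55, 0, 0], [-0.13, -0.74, 0, 0]])

```text
time: 9.68
eef_pos: [0.4393, 0.0161, 0.2706]
orientation: [-3.142, 0.001, -0.17]
contact_force: [0.6, -0.1, -2.5]
opening: 0.0104
```

Request:
drive_tool(moves=[[-0.05, -0.3, 0, 0], [-0.1, -0.55, 0, 0], [-0.13, -0.74, 0, 0], [-0.13, -0.74, 0, 0], [-0.13, -0.74, 0, 0]])

```text
time: 10.1
eef_pos: [0.4395, 0.0901, 0.2704]
orientation: [3.141, 0.001, -0.169]
contact_force: [-0.3, -0.2, -3.9]
opening: 0.0105
```

Run:
```python
from h import *
o=observe();print(o["contact_force"],o["wrist_torque"],o["opening"],o["qpos"])
plan(.528,.1907,.22,-10)
p=get_image("wrist"); save(p,"g_wrist")
```

```text
[-0.3376 -0.1992 -3.929 ] [ 0.0003 -0.0408 -0.002 ] 0.01047927793696724 [ 0.1206  0.0512  1.7537 -0.0001  1.3382  1.8606]
pos [0.4395 0.0901 0.2704] yaw -9.69 -> shift [ 0.7034 -1.1411  0.5028] turn 0.0017 maxshift 1.14
```

View pics/g_wrist.png

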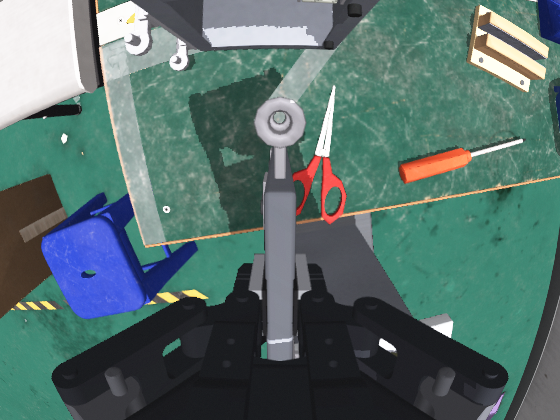

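Request:
drive_tool(moves=[[0, -0.3, 0.1, 0], [0, -0.6, 0.3, 0], [0, -0.85, 0.5, 0], [0, -1, 0.58, 0.0015], [0, -1, 0.58, 0.0015]])

```text
time: 10.57
eef_pos: [0.4566, 0.189, 0.2106]
orientation: [3.14, 0.004, -0.176]
contact_force: [0.2, 0.1, -4.1]
opening: 0.0106
```

Request:
drive_tool(moves=[[0.15, -0.14, 0, 0], [0.3, -0.14, 0, 0], [0.45, -0.14, 0, 0], [0.45, -0.14, 0, 0], [0.45, -0.14, 0, 0]])

```text
time: 10.98
eef_pos: [0.5042, 0.1925, 0.213]
orientation: [3.141, 0.0, -0.179]
contact_force: [-1.1, 0.5, -3.2]
opening: 0.0108
```

Run:
```python
from h import *
o=observe();print(o["contact_force"],o["wrist_torque"],o["opening"],o["qpos"])
plan(.528,.1907,.211,-10)
p=get_image("wrist"); save(p,"h_wrist"); np.save("hh.npy",p,allow_pickle=True)
f=p["frame"][:,:,::-1][0:200,200:360]
cv2.imwrite("pics/h_z.png",cv2.resize(f[:150],None,fx=4,fy=4,interpolation=cv2.INTER_CUBIC))
```

```text
[-1.0565  0.4951 -3.2482] [-0.0292 -0.0173 -0.0038] 0.010793422553488566 [ 0.2969  0.3058  1.5906 -0.0002  1.2458  2.0467]
pos [0.5042 0.1925 0.213 ] yaw -10.25 -> shift [ 0.2373 -0.0246  0.0201] turn -0.0014 maxshift 0.24
```

View pics/h_z.png

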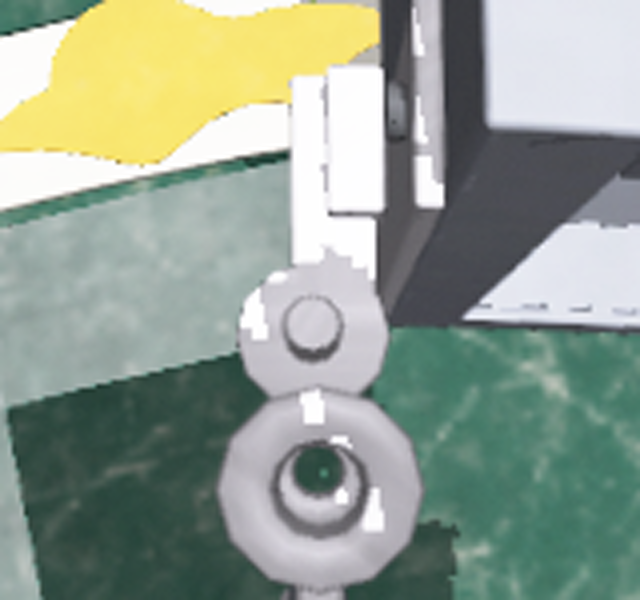

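Run:
```python
from h import *
q=lambda a,b:(200+a/4-.38,b/4-.38)
P=thit(q(313,322),.041);K=thit(q(321,489),.0067);print(P,K,P-K)
T,o=tool();print(T@P+o, T@K+o)
```

```text
[0.0909 0.0004 0.041 ] [0.0699 0.0014 0.0067] [ 0.021  -0.001   0.0343]
[0.5931 0.1762 0.1721] [0.5723 0.179  0.2064]
```

Request:
drive_tool(moves=[[0.1, -0.01, 0, 0], [0.21, -0.01, 0, 0], [0.21, -0.01, 0, 0], [0.21, -0.01, 0, 0]])

```text
time: 11.37
eef_pos: [0.5243, 0.1907, 0.2132]
orientation: [3.141, 0.0, -0.178]
contact_force: [0.6, 0.6, -2.7]
opening: 0.0106
```

Run:
```python
from h import *
o=observe();print(o["eef_pos"],yaw(),o["contact_force"],o["wrist_torque"],o["opening"])
p=get_image("wrist"); save(p,"i_wrist")
f=p["frame"][:,:,::-1][80:160,230:330]
cv2.imwrite("pics/i_z.png",cv2.resize(f,None,fx=7,fy=7,interpolation=cv2.INTER_CUBIC))
```

```text
[0.5243 0.1907 0.2132] -10.215352068894674 [ 0.5855  0.6344 -2.7057] [-0.0165 -0.0232  0.0323] 0.010637379474922505
```

View pics/i_z.png

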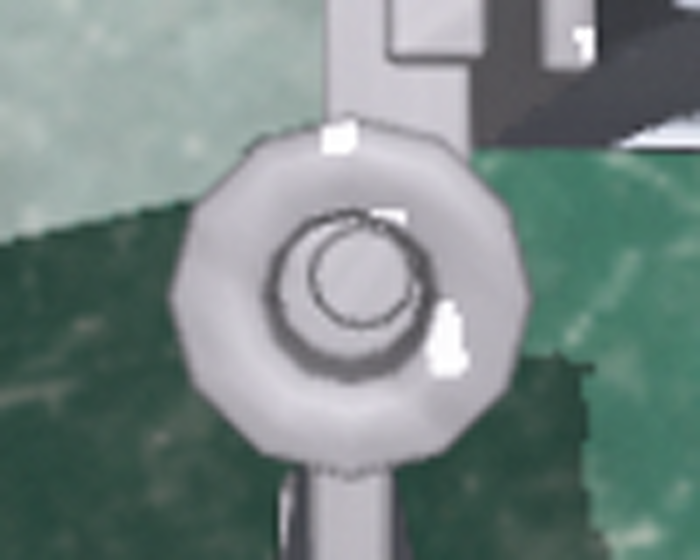

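Run:
```python
from h import *
q=lambda a,b:(230+a/7-.43,80+b/7-.43)
P=thit(q(361,275),.0412);K=thit(q(351,297),.0067);print(P,K,P-K)
T,o=tool();print(T@P+o)
```

```text
[0.0706 0.0021 0.0412] [0.0698 0.0013 0.0067] [0.0007 0.0008 0.0345]
[0.5932 0.1763 0.172 ]
```

Request:
drive_tool(moves=[[0.007, 0.008, 0.02, 0], [0.007, 0.008, 0.05, 0], [0.007, 0.008, 0.08, 0], [0.007, 0.008, 0.08, 0], [0.007, 0.008, 0.08, 0]])

```text
time: 11.83
eef_pos: [0.525, 0.1902, 0.205]
orientation: [3.141, 0.001, -0.178]
contact_force: [-0.4, 0.2, -3.5]
opening: 0.0105
```

Run:
```python
from h import *
o=observe();print(o["eef_pos"],yaw(),o["contact_force"],o["wrist_torque"],o["opening"])
p=get_image("wrist"); save(p,"j_wrist")
f=p["frame"][:,:,::-1][80:160,230:330]
cv2.imwrite("pics/j_z.png",cv2.resize(f,None,fx=7,fy=7,interpolation=cv2.INTER_CUBIC))
p=get_image("scene"); cv2.imwrite("pics/j_scene.png",cv2.resize(p["frame"][120:250,180:320,::-1],None,fx=5,fy=5,interpolation=cv2.INTER_CUBIC)[:600])
```

```text
[0.525  0.1902 0.205 ] -10.191389998357742 [-0.3548  0.1942 -3.5499] [-0.0144 -0.0825 -0.0121] 0.010483681639511026
```

View pics/j_z.png

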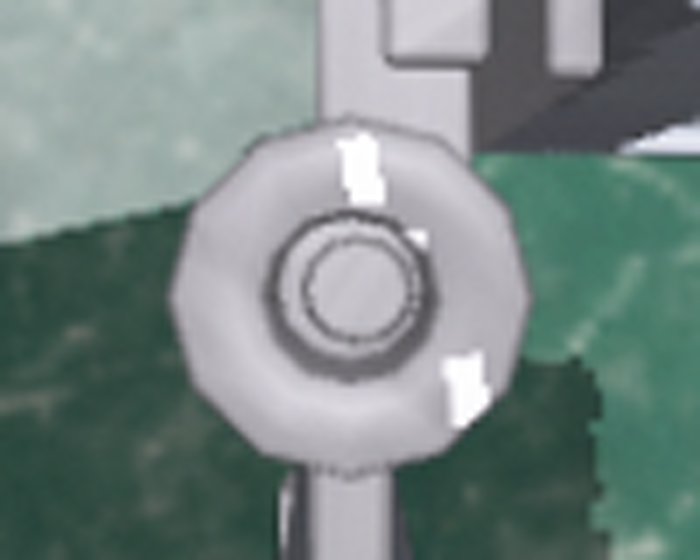

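View pics/j_scene.png

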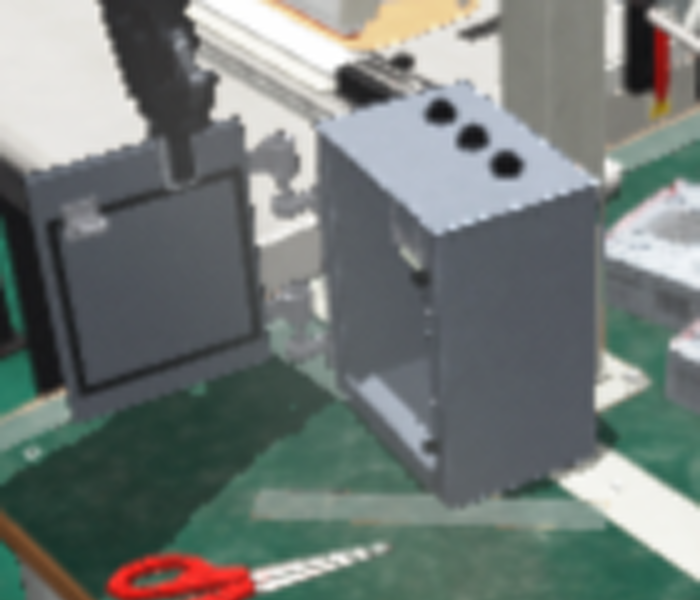

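Run:
```python
from h import *
q=lambda a,b:(230+a/7-.43,80+b/7-.43)
P=thit(q(358.5,291),.033);K=thit(q(351,297),.0067);K2=thit(q(352,288),.0307);print(P,K,K2,P-K)
```

```text
[0.0696 0.0019 0.033 ] [0.0698 0.0013 0.0067] [0.0698 0.0014 0.0307] [-0.0003  0.0006  0.0263]
```

Request:
drive_tool(moves=[[-0.002, 0.005, 0, 0], [-0.002, 0.005, 0.005, 0], [-0.002, 0.005, 0.01, 0], [-0.002, 0.005, 0.015, 0], [-0.002, 0.005, 0.02, 0], [-0.002, 0.005, 0.02, 0]])

```text
time: 12.43
eef_pos: [0.5249, 0.1897, 0.2031]
orientation: [3.141, 0.0, -0.178]
contact_force: [-0.1, -0.5, -3.1]
opening: 0.0106
```

Request:
drive_tool(moves=[[0, 0, 0.005, 0], [0, 0, 0.01, 0], [0, 0, 0.01, 0]])

```text
time: 12.68
eef_pos: [0.5249, 0.1897, 0.2022]
orientation: [3.141, 0.0, -0.178]
contact_force: [0.1, -1.2, -3.1]
opening: 0.0103
```

Request:
drive_tool(moves=[[0, 0, 0.005, 0], [0, 0, 0.01, 0], [0, 0, 0.01, 0]])

```text
time: 12.93
eef_pos: [0.525, 0.1897, 0.2012]
orientation: [3.142, 0.0, -0.178]
contact_force: [0.3, 0.0, -2.5]
opening: 0.0104
```

Request:
drive_tool(moves=[[0, 0, 0.005, 0], [0, 0, 0.01, 0], [0, 0, 0.01, 0]])

```text
time: 13.18
eef_pos: [0.525, 0.1897, 0.2002]
orientation: [3.141, 0.0, -0.178]
contact_force: [0.5, -0.8, -3.5]
opening: 0.0104
```

Request:
drive_tool(moves=[[0, 0, 0.005, 0], [0, 0, 0.01, 0], [0, 0, 0.01, 0]])

```text
time: 13.43
eef_pos: [0.525, 0.1897, 0.1991]
orientation: [3.141, 0.0, -0.178]
contact_force: [-0.5, 0.2, -3.0]
opening: 0.0103
```

Request:
drive_tool(moves=[[0, 0, 0.005, 0], [0, 0, 0.01, 0], [0, 0, 0.01, 0]])

```text
time: 13.68
eef_pos: [0.525, 0.1897, 0.1981]
orientation: [3.142, 0.0, -0.178]
contact_force: [-0.1, -1.0, -2.7]
opening: 0.0106
```

Run:
```python
from h import *
o=observe();print(o["eef_pos"],yaw(),o["contact_force"],o["wrist_torque"],o["opening"])
p=get_image("wrist"); save(p,"k_wrist")
f=p["frame"][:,:,::-1][80:160,230:330]
cv2.imwrite("pics/k_z.png",cv2.resize(f,None,fx=7,fy=7,interpolation=cv2.INTER_CUBIC))
```

```text
[0.525  0.1897 0.1981] -10.198834933807214 [-0.107  -0.9614 -2.7316] [-0.0038 -0.0129  0.0114] 0.01061434027376814
```

View pics/k_z.png

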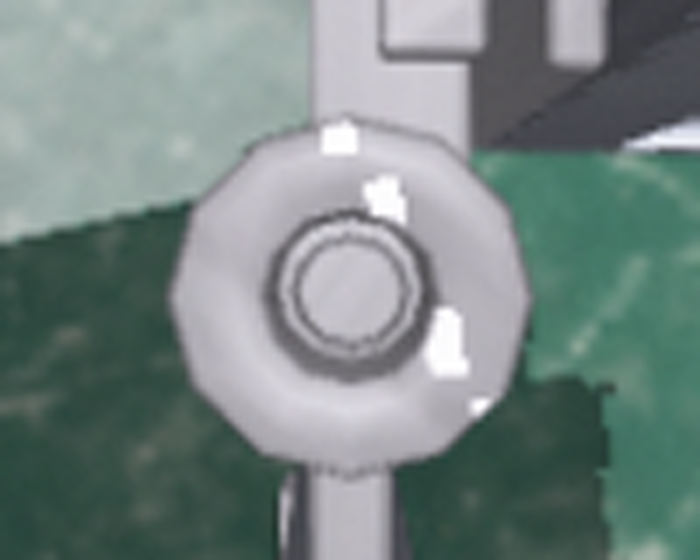

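Request:
drive_tool(moves=[[0, 0, 0.005, 0], [0, 0, 0.01, 0], [0, 0, 0.015, 0], [0, 0, 0.02, 0], [0, 0, 0.025, 0], [0, 0, 0.025, 0]])

```text
time: 14.23
eef_pos: [0.525, 0.1897, 0.1956]
orientation: [3.142, 0.0, -0.178]
contact_force: [-0.2, 0.7, -3.1]
opening: 0.0106
```

Request:
drive_tool(moves=[[0, 0, 0.005, 0], [0, 0, 0.01, 0], [0, 0, 0.015, 0], [0, 0, 0.02, 0], [0, 0, 0.025, 0], [0, 0, 0.025, 0]])

```text
time: 14.73
eef_pos: [0.525, 0.1897, 0.1932]
orientation: [3.142, 0.0, -0.178]
contact_force: [0.5, -0.4, -2.8]
opening: 0.0104
```

Request:
drive_tool(moves=[[0, 0, 0.005, 0], [0, 0, 0.01, 0], [0, 0, 0.015, 0], [0, 0, 0.02, 0], [0, 0, 0.025, 0], [0, 0, 0.025, 0]])

```text
time: 15.23
eef_pos: [0.525, 0.1897, 0.1906]
orientation: [3.142, 0.0, -0.178]
contact_force: [0.2, 0.2, -2.6]
opening: 0.0107
```

Request:
drive_tool(moves=[[0, 0, 0.005, 0], [0, 0, 0.01, 0], [0, 0, 0.015, 0], [0, 0, 0.02, 0], [0, 0, 0.02, 0]])

```text
time: 15.65
eef_pos: [0.525, 0.1897, 0.1886]
orientation: [3.142, 0.0, -0.178]
contact_force: [0.2, 1.2, -3.5]
opening: 0.0104
```

Request:
drive_tool(moves=[[0, 0, 0.005, 0], [0, 0, 0.01, 0], [0, 0, 0.01, 0]])

```text
time: 15.9
eef_pos: [0.525, 0.1897, 0.1877]
orientation: [3.142, 0.0, -0.178]
contact_force: [0.2, 0.7, -3.3]
opening: 0.0108
```

Request:
drive_tool(moves=[[0, 0, 0.005, 0], [0, 0, 0.005, 0]])

```text
time: 16.07
eef_pos: [0.525, 0.1897, 0.1872]
orientation: [3.142, 0.0, -0.178]
contact_force: [0.4, -1.0, -2.9]
opening: 0.0108
```

Request:
drive_tool(moves=[[0, 0, 0.005, 0], [0, 0, 0.005, 0]])

```text
time: 16.23
eef_pos: [0.525, 0.1897, 0.1867]
orientation: [3.142, 0.0, -0.178]
contact_force: [-0.8, -0.6, -3.1]
opening: 0.0103
```

Run:
```python
from h import *
o=observe();print(o["eef_pos"],yaw(),o["contact_force"],o["wrist_torque"],o["opening"])
p=get_image("wrist"); save(p,"l_wrist")
f=p["frame"][:,:,::-1][80:160,230:330]
cv2.imwrite("pics/l_z.png",cv2.resize(f,None,fx=7,fy=7,interpolation=cv2.INTER_CUBIC))
p=get_image("scene"); cv2.imwrite("pics/l_scene.png",cv2.resize(p["frame"][120:250,180:320,::-1],None,fx=5,fy=5,interpolation=cv2.INTER_CUBIC)[:600])
```

```text
[0.525  0.1897 0.1867] -10.19844658873552 [-0.7624 -0.571  -3.089 ] [-0.0575 -0.0107  0.0087] 0.010345306117649968
```

View pics/l_z.png

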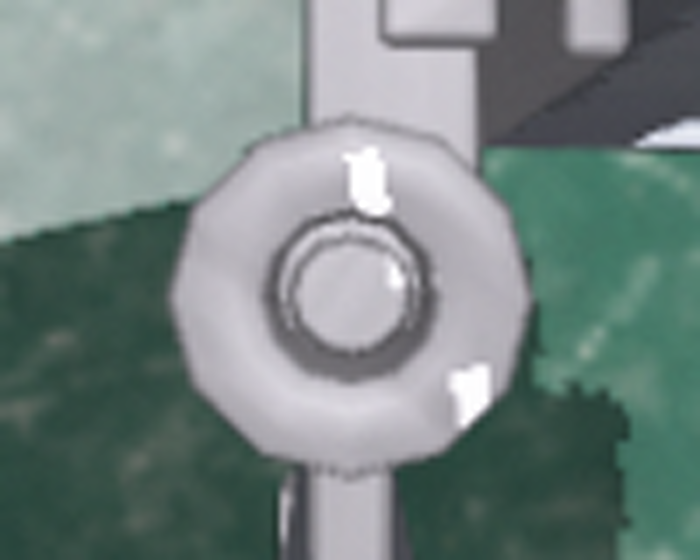

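View pics/l_scene.png

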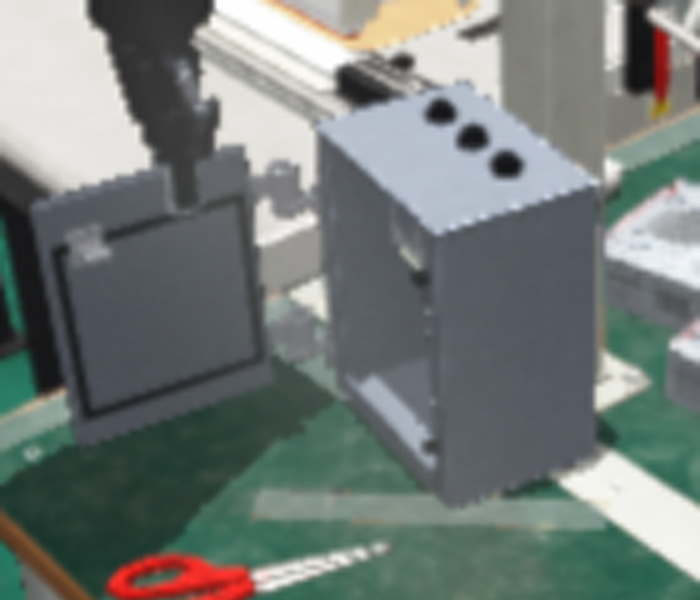

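Request:
drive_tool(moves=[[0, 0, 0.005, 0], [0, 0, 0.005, 0]])

```text
time: 16.5
eef_pos: [0.525, 0.1897, 0.1862]
orientation: [3.142, -0.0, -0.178]
contact_force: [0.7, -0.3, -2.4]
opening: 0.0105
```

Request:
drive_tool(moves=[[0, 0, 0.005, 0], [0, 0, 0.005, 0]])

```text
time: 16.67
eef_pos: [0.525, 0.1898, 0.1861]
orientation: [-3.141, -0.0, -0.178]
contact_force: [-1.9, 0.3, 0.8]
opening: 0.0107
```

Request:
drive_tool(moves=[[0, 0, 0.003, 0], [0, 0, 0.003, 0]])

```text
time: 16.83
eef_pos: [0.5251, 0.1898, 0.1861]
orientation: [-3.141, -0.001, -0.178]
contact_force: [-3.7, -1.1, 4.9]
opening: 0.0103
```

Request:
drive_tool(moves=[[0, 0, -0.004, 0], [0, 0, -0.004, 0]])

```text
time: 17.0
eef_pos: [0.525, 0.1897, 0.1861]
orientation: [-3.141, -0.0, -0.178]
contact_force: [-2.5, -0.0, 3.3]
opening: 0.0105
```

Request:
drive_tool(moves=[[0, 0, 0, 0], [0, 0, 0, 0], [0, 0, 0, 0], [0, 0, 0, 0], [0, 0, 0, 0], [0, 0, 0, 0]], hand=1)

```text
time: 17.5
eef_pos: [0.525, 0.1897, 0.1858]
orientation: [3.142, 0.0, -0.178]
contact_force: [0.2, 0.1, 0.5]
opening: 0.0813
```

Run:
```python
from h import *
o=observe();print(o["eef_pos"],yaw(),o["contact_force"],o["wrist_torque"],o["opening"])
p=get_image("wrist"); save(p,"m_wrist")
p=get_image("scene"); cv2.imwrite("pics/m_scene.png",cv2.resize(p["frame"][120:250,180:320,::-1],None,fx=5,fy=5,interpolation=cv2.INTER_CUBIC)[:600])
```

```text
[0.525  0.1897 0.1858] -10.200554949620786 [0.1808 0.1199 0.4875] [-0.0699 -0.0033  0.0413] 0.08131826570456656
```

View pics/m_wrist.png

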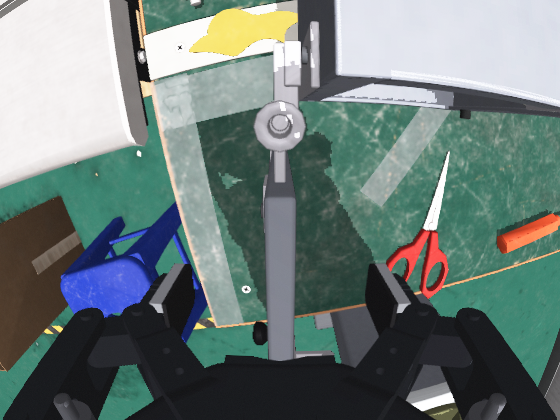

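View pics/m_scene.png

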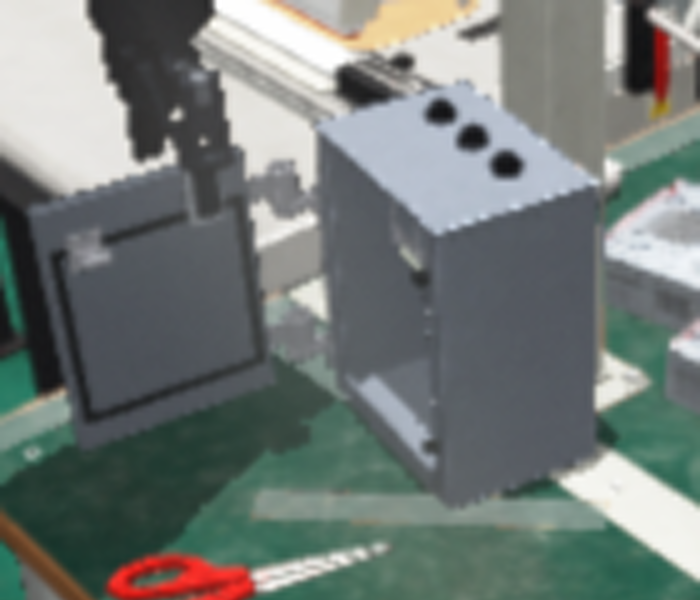

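Request:
drive_tool(moves=[[0, 0, -0.1, 0], [0, 0, -0.3, 0], [0, 0, -0.6, 0], [0, 0, -0.7, 0], [0, 0, -0.7, 0]])

```text
time: 18.02
eef_pos: [0.5258, 0.1899, 0.2596]
orientation: [-3.139, -0.005, -0.178]
contact_force: [-0.2, -0.6, -0.6]
opening: 0.0857
```

Run:
```python
from h import *
T,o=tool();print(o,yaw())
p=get_image("wrist"); save(p,"n_wrist")
H=np.array([69.7,1.0])
for f in [95,90,80,70,60,50,40,30,20,15,10,7,4,2,0,-2]:
    a=np.radians(f);d=np.array([-np.sin(a),np.cos(a)]);n=np.array([-np.cos(a),-np.sin(a)])
    t=H+150*d+n*(6+11*abs(np.cos(a))+14.5*abs(np.sin(a)))
    print(f,(t/100).round(3))
```

```text
[0.5258 0.1899 0.2596] -10.195430316494642
95 [-0.779 -0.334]
90 [-0.803 -0.195]
80 [-0.819  0.052]
70 [-0.793  0.303]
60 [-0.722  0.552]
50 [-0.607  0.789]
40 [-0.449  1.006]
30 [-0.25   1.195]
20 [-0.016  1.347]
15 [0.112 1.406]
10 [0.246 1.454]
7 [0.329 1.476]
4 [0.413 1.494]
2 [0.47  1.503]
0 [0.527 1.51 ]
-2 [0.574 1.515]
```

View pics/n_wrist.png

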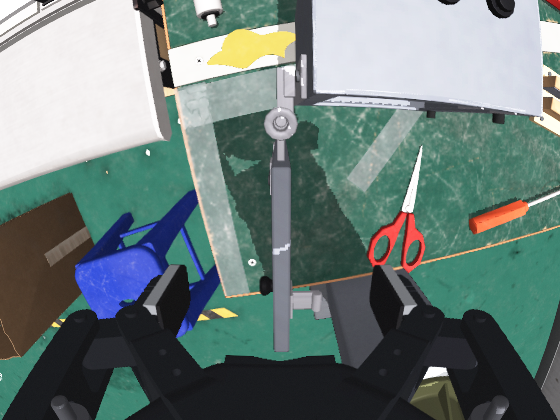

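Request:
drive_tool(moves=[[-0.2, -0.2, 0, 0], [-0.5, -0.4, 0, 0], [-0.79, -0.6, 0, 0], [-0.79, -0.6, 0, 0], [-0.79, -0.6, 0, 0], [-0.79, -0.6, 0, 0], [-0.79, -0.6, 0, 0], [-0.79, -0.6, 0.2, 0], [-0.79, -0.6, 0.5, 0], [-0.79, -0.6, 0.8, 0], [-0.79, -0.6, 0.8, 0], [-0.79, -0.6, 0.8, 0]], hand=0, squeeze=40)

```text
time: 19.07
eef_pos: [0.458, 0.262, 0.1754]
orientation: [3.14, 0.002, -0.179]
contact_force: [-0.4, -0.0, 1.0]
opening: 0.0
```

Run:
```python
from h import *
T,o=tool();print(o,yaw(),observe()["opening"]); O=np.array([.525,.1897,0]); print("rel O in tool", T.T@(o-O))
p=get_image("wrist"); save(p,"o_wrist")
p=get_image("scene"); save(p,"o_scene")
```

```text
[0.458  0.262  0.1754] -10.266025313753595 1.5001584983889197e-05
rel O in tool [-0.0792 -0.0589 -0.1753]
```

View pics/o_wrist.png

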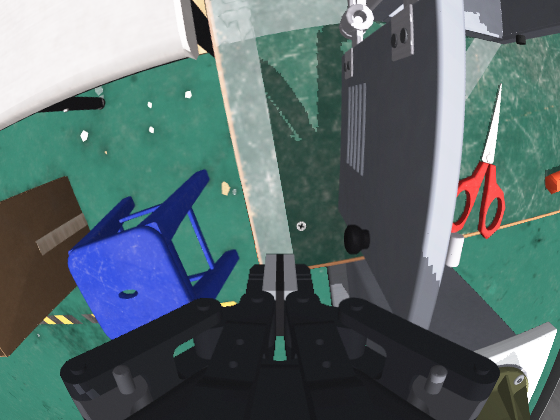

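View pics/o_scene.png

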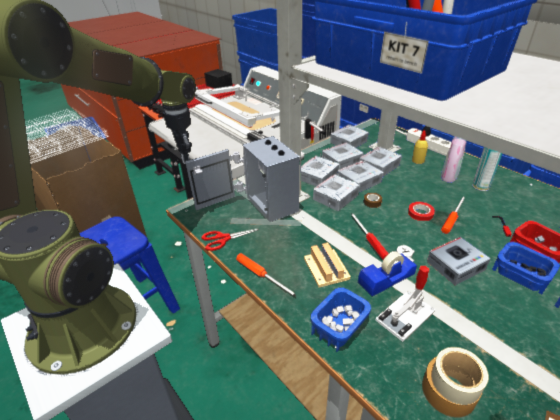

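Request:
drive_tool(moves=[[0, 0.08, 0, 0], [0, 0.16, 0, 0], [0, 0.24, 0, 0], [0, 0.32, 0, 0], [-0.01, 0.4, 0, 0], [-0.02, 0.48, 0, 0], [-0.025, 0.56, 0, 0], [-0.025, 0.64, 0, 0]])

```text
time: 19.83
eef_pos: [0.4438, 0.1994, 0.176]
orientation: [-3.142, -0.0, -0.178]
contact_force: [-0.4, -0.3, -0.1]
opening: -0.0002
```

Run:
```python
from h import *
T,o=tool();print(o,yaw()); O=np.array([.525,.1897,0]); print("rel O in tool", T.T@(o-O))
p=get_image("wrist"); save(p,"p_wrist")
```

```text
[0.4438 0.1994 0.176 ] -10.20344484006919
rel O in tool [-0.0816  0.0049 -0.176 ]
```

View pics/p_wrist.png

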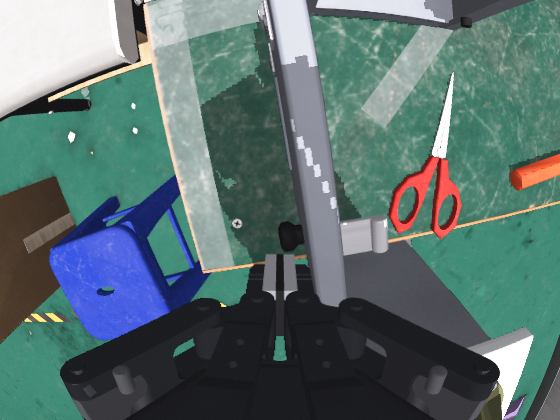

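Request:
drive_tool(moves=[[0, 0.08, 0, 0], [0.01, 0.17, 0, 0], [0.025, 0.254, 0, 0], [0.05, 0.34, 0, 0], [0.07, 0.42, 0, 0], [0.094, 0.503, 0, 0], [0.13, 0.58, 0, 0], [0.17, 0.66, 0, 0], [0.21, 0.74, 0, 0], [0.26, 0.81, 0, 0], [0.31, 0.89, 0, 0], [0.367, 0.957, 0, 0]])

```text
time: 20.88
eef_pos: [0.4636, 0.0986, 0.1759]
orientation: [3.142, 0.0, -0.178]
contact_force: [0.5, 0.0, 0.4]
opening: 0.0003
```

Run:
```python
from h import *
T,o=tool();print(o,yaw()); O=np.array([.525,.1897,0]); print("rel O in tool", T.T@(o-O))
p=get_image("wrist"); save(p,"q_wrist")
```

```text
[0.4636 0.0986 0.1759] -10.202791188210174
rel O in tool [-0.0443  0.1006 -0.1759]
```

View pics/q_wrist.png

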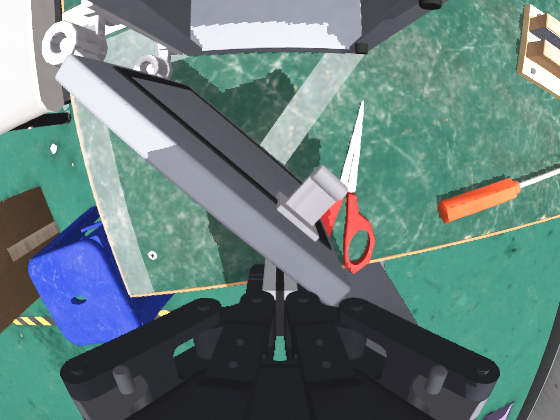

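Request:
drive_tool(moves=[[0.05, 0.06, 0, 0], [0.1, 0.11, 0, 0], [0.145, 0.15, 0, 0], [0.193, 0.189, 0, 0], [0.25, 0.23, 0, 0], [0.31, 0.27, 0, 0], [0.37, 0.31, 0, 0], [0.427, 0.341, 0, 0], [0.49, 0.37, 0, 0], [0.555, 0.4, 0, 0], [0.62, 0.425, 0, 0], [0.69, 0.448, 0, 0]])

```text
time: 21.93
eef_pos: [0.5238, 0.0428, 0.1758]
orientation: [3.142, 0.0, -0.178]
contact_force: [0.0, -0.1, -0.2]
opening: -0.0
```

Run:
```python
from h import *
T,o=tool();print(o,yaw()); O=np.array([.525,.1897,0]); print("rel O in tool", T.T@(o-O))
p=get_image("wrist"); save(p,"r_wrist")
```

```text
[0.5238 0.0428 0.1758] -10.197844522596064
rel O in tool [ 0.0248  0.1448 -0.1758]
```

View pics/r_wrist.png

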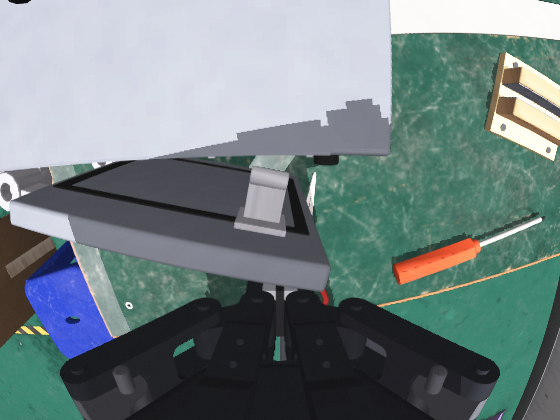

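Request:
drive_tool(moves=[[0.02, 0.007, 0, 0], [0.04, 0.014, 0, 0], [0.06, 0.021, 0, 0], [0.08, 0.028, 0, 0], [0.08, 0.028, 0, 0]])

```text
time: 22.4
eef_pos: [0.5308, 0.0389, 0.1759]
orientation: [3.142, -0.0, -0.178]
contact_force: [0.9, 0.3, 0.8]
opening: -0.0006
```

Request:
drive_tool(moves=[[0.015, 0.003, 0, 0], [0.03, 0.007, 0, 0], [0.045, 0.01, 0, 0], [0.045, 0.01, 0, 0]])

```text
time: 22.73
eef_pos: [0.5351, 0.0371, 0.1759]
orientation: [3.142, -0.0, -0.178]
contact_force: [0.5, 0.8, 1.0]
opening: -0.0001
```

Request:
drive_tool(moves=[[0.015, 0.003, 0, 0], [0.03, 0.007, 0, 0], [0.045, 0.01, 0, 0], [0.045, 0.01, 0, 0]])

```text
time: 23.07
eef_pos: [0.5391, 0.0354, 0.1757]
orientation: [-3.142, 0.001, -0.178]
contact_force: [-0.7, 0.8, -0.2]
opening: -0.0003
```

Run:
```python
from h import *
T,o=tool();print(o,yaw()); O=np.array([.525,.1897,0]); print("rel O in tool", T.T@(o-O))
p=get_image("wrist"); save(p,"s_wrist")
```

```text
[0.5391 0.0354 0.1757] -10.207096271163806
rel O in tool [ 0.041   0.1493 -0.1757]
```

View pics/s_wrist.png

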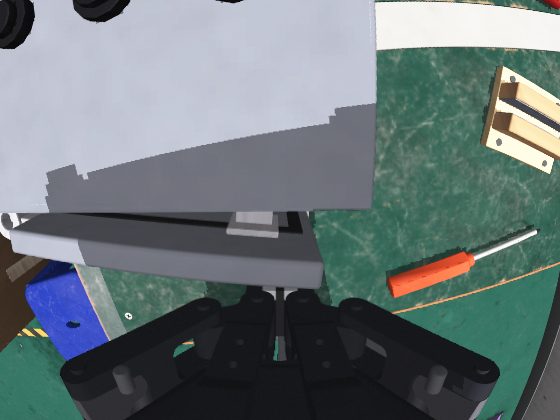

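Request:
drive_tool(moves=[[0.015, 0.002, 0, 0], [0.03, 0.004, 0, 0], [0.045, 0.006, 0, 0], [0.045, 0.006, 0, 0]])

```text
time: 23.45
eef_pos: [0.5437, 0.034, 0.1758]
orientation: [-3.142, -0.0, -0.178]
contact_force: [-1.7, 0.3, -0.6]
opening: 0.0004
```

Request:
drive_tool(moves=[[0.015, 0.002, 0, 0], [0.03, 0.004, 0, 0], [0.045, 0.006, 0, 0], [0.045, 0.006, 0, 0]])

```text
time: 23.78
eef_pos: [0.5482, 0.0325, 0.176]
orientation: [3.142, -0.001, -0.178]
contact_force: [-0.5, -0.3, -0.6]
opening: 0.0002
```

Request:
drive_tool(moves=[[0.015, 0, 0, 0], [0.03, 0, 0, 0], [0.03, 0, 0, 0]])

```text
time: 24.03
eef_pos: [0.5511, 0.032, 0.176]
orientation: [3.142, -0.001, -0.178]
contact_force: [-0.3, -0.4, -0.6]
opening: -0.0
```

Run:
```python
from h import *
T,o=tool();print(o,yaw()); O=np.array([.525,.1897,0]); print("rel O in tool", T.T@(o-O))
p=get_image("wrist"); save(p,"t_wrist")
```

```text
[0.5511 0.032  0.176 ] -10.206242871247131
rel O in tool [ 0.0538  0.1506 -0.176 ]
```

View pics/t_wrist.png

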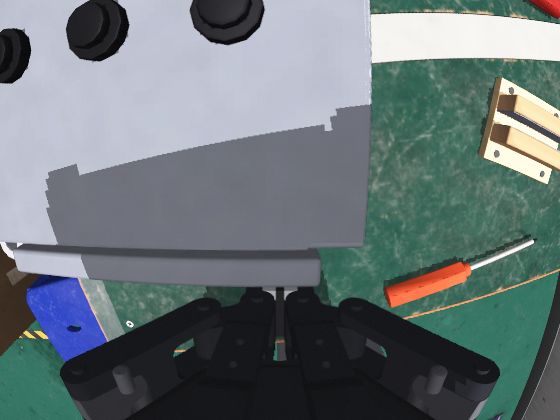

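Request:
drive_tool(moves=[[0.01, 0, 0, 0], [0.02, 0, 0, 0], [0.02, 0, 0, 0]])

```text
time: 24.33
eef_pos: [0.5529, 0.0318, 0.1759]
orientation: [-3.142, -0.0, -0.178]
contact_force: [0.3, -0.3, -0.2]
opening: 0.0003
```

Request:
drive_tool(moves=[[0.01, 0, 0, 0], [0.02, 0, 0, 0], [0.02, 0, 0, 0]])

```text
time: 24.58
eef_pos: [0.5543, 0.0315, 0.1759]
orientation: [3.141, 0.002, -0.178]
contact_force: [-4.7, 0.5, 2.7]
opening: 0.0003
```

Run:
```python
from h import *
T,o=tool();print(o,yaw()); O=np.array([.525,.1897,0]); print("rel O in tool", T.T@(o-O))
p=get_image("wrist"); save(p,"u_wrist")
```

```text
[0.5543 0.0315 0.1759] -10.19576594430476
rel O in tool [ 0.0565  0.1505 -0.1759]
```

View pics/u_wrist.png

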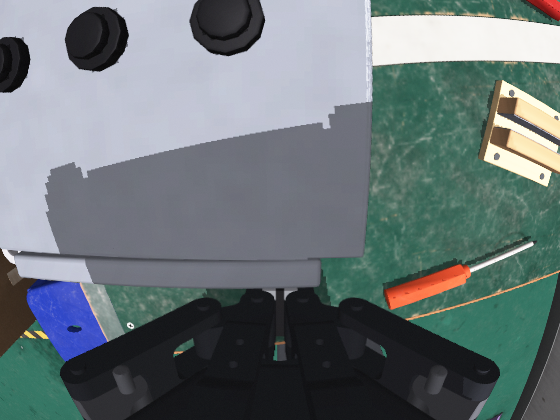

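Request:
drive_tool(moves=[[0.005, 0, 0, 0], [0.01, 0, 0, 0], [0.01, 0, 0, 0]])

```text
time: 24.88
eef_pos: [0.5544, 0.0315, 0.1758]
orientation: [3.141, 0.004, -0.178]
contact_force: [-13.0, 1.2, 7.3]
opening: -0.0002
```

Run:
```python
from h import *
T,o=tool();print(o,yaw(),observe()["contact_force"]); O=np.array([.525,.1897,0]); print("rel O in tool", T.T@(o-O))
p=get_image("scene"); cv2.imwrite("pics/u_scene.png",cv2.resize(p["frame"][120:250,180:320,::-1],None,fx=5,fy=5,interpolation=cv2.INTER_CUBIC)[:600])
```

```text
[0.5544 0.0315 0.1758] -10.185833726744852 [-12.9961   1.1958   7.3098]
rel O in tool [ 0.0562  0.1505 -0.176 ]
```

View pics/u_scene.png

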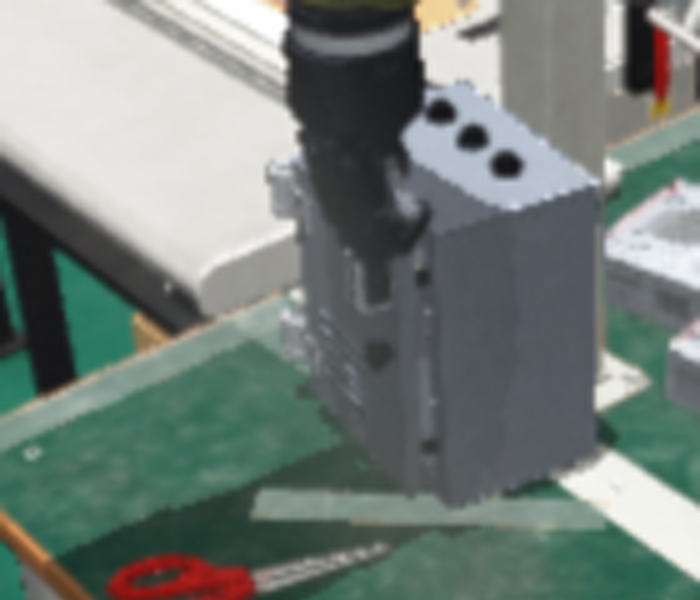

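Request:
drive_tool(moves=[[-0.05, 0, 0, 0], [-0.15, 0, 0, 0], [-0.3, 0, 0, 0], [-0.4, 0, 0, 0], [-0.4, 0, 0, 0], [-0.4, 0, 0, 0]])

```text
time: 25.43
eef_pos: [0.5165, 0.0384, 0.1762]
orientation: [-3.141, -0.001, -0.178]
contact_force: [0.7, 0.3, 0.4]
opening: -0.0002
```

Run:
```python
from h import *
T,o=tool();print(o,yaw(),observe()["contact_force"])
p=get_image("wrist"); save(p,"v_wrist")
for l in ["door_edge","door","knuckle_top"]:
    print(l,[(w(p,d["location"]),round(d["confidence"],2)) for d in tip_of(l,p)])
# predicted projections
def B(P):
    a=np.radians(-10.1); R=np.array([[np.cos(a),-np.sin(a),0],[np.sin(a),np.cos(a),0],[0,0,1]])
    H=np.array([.5935,.177,0]); return H+R@(np.array(P)-[-.069,.094,0])
g=p["frame"][:,:,::-1].copy()
for phi,col in [(0,(0,0,255)),(3,(0,255,0)),(6,(255,0,0))]:
    a=np.radians(-phi); pts=[]
    for x,y in [(-.006,.024),(.006,.024),(.006,.164),(-.006,.164)]:
        # door local: x normal, y distance from hinge toward free edge
        v=np.array([x,-y]); R=np.array([[np.cos(a),-np.sin(a)],[np.sin(a),np.cos(a)]]); u=R@v
        pts.append(B([-.069+u[0],.094+u[1],.202]))
    pr=fpix(p,pts); cv2.polylines(g,[(pr*16).round().astype(np.int32)],True,col,1,cv2.LINE_AA,4)
cv2.imwrite("pics/v_ov.png",cv2.resize(g[120:320],(0,0),fx=1.42,fy=2.8))
p=get_image("scene"); cv2.imwrite("pics/v_scene.png",cv2.resize(p["frame"][120:250,180:320,::-1],None,fx=5,fy=5,interpolation=cv2.INTER_CUBIC)[:600])
```

```text
[0.5165 0.0384 0.1762] -10.189345169375114 [0.7018 0.3003 0.4406]
door_edge [(array([0.5787, 0.0171, 0.1106]), 0.95)]
door [(array([0.5807, 0.086 , 0.0188]), 0.83)]
knuckle_top [(array([0.5928, 0.1771, 0.154 ]), 0.56)]
```

View pics/v_ov.png

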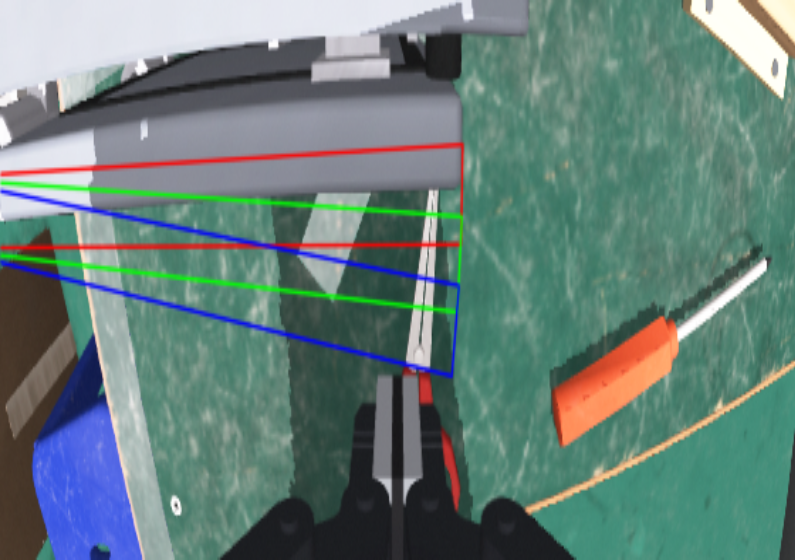

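View pics/v_scene.png

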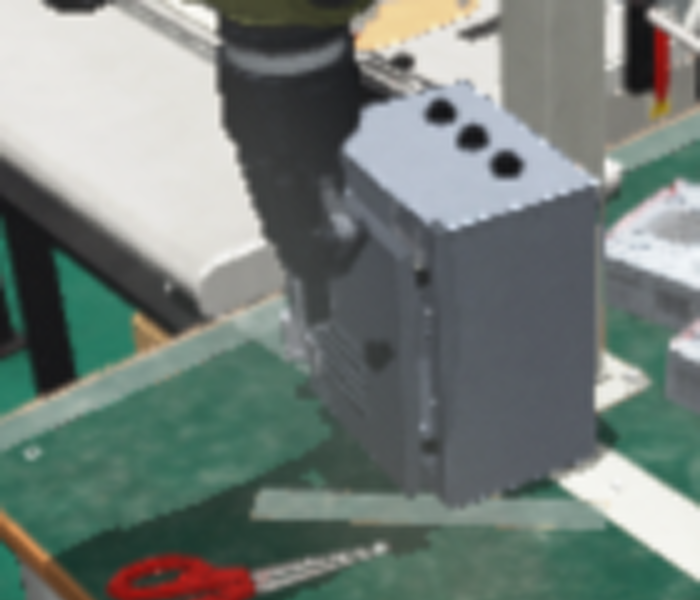

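Request:
drive_tool(moves=[[-0.1, -0.1, -0.2, 0], [-0.2, -0.2, -0.5, 0], [-0.2, -0.4, -0.8, 0], [-0.2, -0.5, -1, 0], [-0.2, -0.5, -1, 0], [-0.2, -0.5, -1, 0]])

```text
time: 26.18
eef_pos: [0.5058, 0.0914, 0.2764]
orientation: [-3.141, -0.002, -0.177]
contact_force: [-0.2, -0.1, 0.2]
opening: 0.0002
```

Run:
```python
from h import *
T,o=tool();print(o,yaw(),observe()["contact_force"])
p=get_image("wrist"); save(p,"w_wrist"); np.save("w.npy",p,allow_pickle=True)
for l in ["door_edge","door","knuckle_top","hinge_nominal","catch"]:
    print(l,[(w(p,d["location"]),round(d["confidence"],2)) for d in tip_of(l,p)])
```

```text
[0.5058 0.0914 0.2764] -10.150310752672713 [-0.1962 -0.1098  0.2234]
door_edge []
door []
knuckle_top [(array([0.5959, 0.1781, 0.1569]), 0.94)]
hinge_nominal [(array([0.5975, 0.1755, 0.061 ]), 0.58)]
catch [(array([0.5972, 0.0334, 0.1768]), 0.71)]
```

View pics/w_wrist.png

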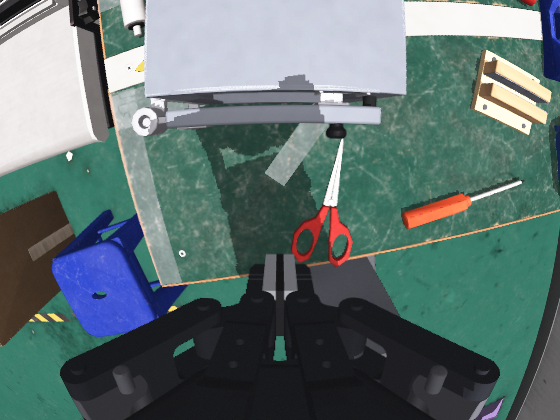

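Run:
```python
from h import *
f=cv2.imread("pics/w_wrist.png")
cv2.imwrite("pics/w_z1.png",cv2.resize(f[70:150,125:255],None,fx=6,fy=6,interpolation=cv2.INTER_CUBIC))
cv2.imwrite("pics/w_z2.png",cv2.resize(f[70:150,285:415],None,fx=6,fy=6,interpolation=cv2.INTER_CUBIC))
```

```text
(no output)
```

View pics/w_z1.png

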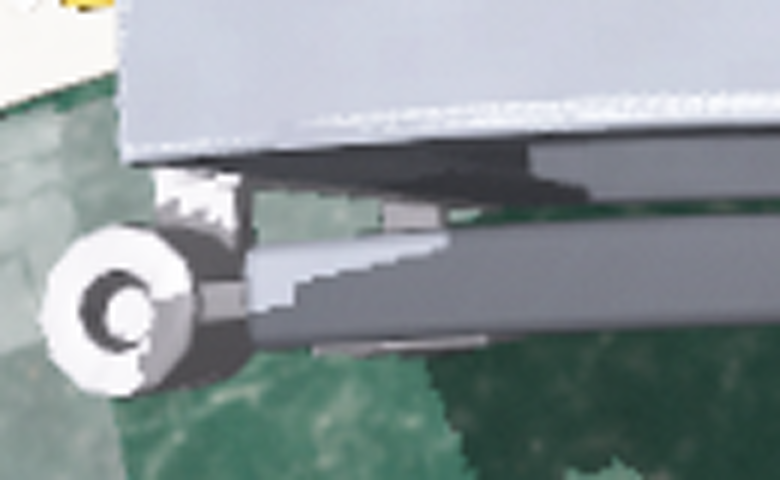

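View pics/w_z2.png

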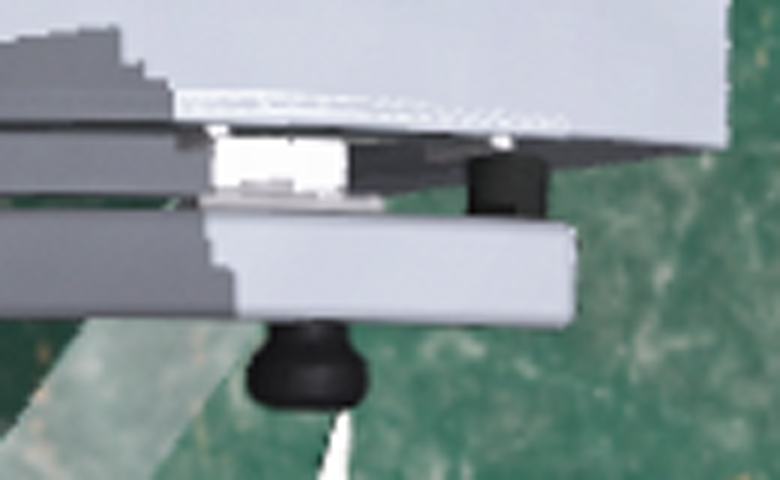

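Run:
```python
from h import *
p=np.load("w.npy",allow_pickle=True).item()
q=lambda x0,a,b:(x0+a/6-.42,70+b/6-.42)
L=fhit(p,q(125,248,240),.202);Rr=fhit(p,q(285,575,224),.202);A=fhit(p,q(125,122,163),.214);B=fhit(p,q(285,727,149),.214)
d=(A-B)/np.linalg.norm(A-B);n=np.array([-d[1],d[0],0])
print("box w",np.linalg.norm(A-B),"yaw box",np.degrees(np.arctan2(-d[0],d[1])))
e=L-Rr;print("leaf w",np.linalg.norm(e),"yaw leaf",np.degrees(np.arctan2(-e[0],e[1])))
print("gap L,R",(L-A)@n*1e3,(Rr-A)@n*1e3)
k=fhit(p,q(125,127,312),.172); print("pin tip",k,(k-A)@n*1e3,"along",(k-A)@d*1e3)
```

```text
box w 0.15903113105808928 yaw box -9.796752258382245
leaf w 0.13695439028312728 yaw leaf -9.653773247362205
gap L,R 8.790786659577703 8.449023564275516
pin tip [0.597  0.1782 0.172 ] 15.59465990022934 along 18.15554537711094
```

Run:
```python
from h import *
p=get_image("top"); save(p,"z_top")
a=cv2.imread("pics/a_top.png");b=cv2.imread("pics/z_top.png")
cv2.imwrite("pics/z_cmp.png",np.vstack([a[110:290,140:420],b[110:290,140:420]]).repeat(1,0))
s=get_image("scene"); cv2.imwrite("pics/z_scene.png",cv2.resize(s["frame"][120:330,180:460,::-1],None,fx=2.8,fy=2.8,interpolation=cv2.INTER_CUBIC))
```

```text
(no output)
```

View pics/z_cmp.png

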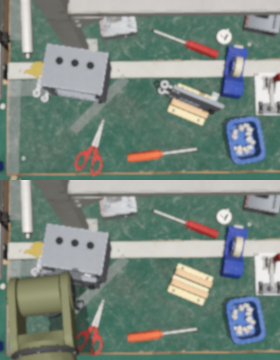

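View pics/z_scene.png

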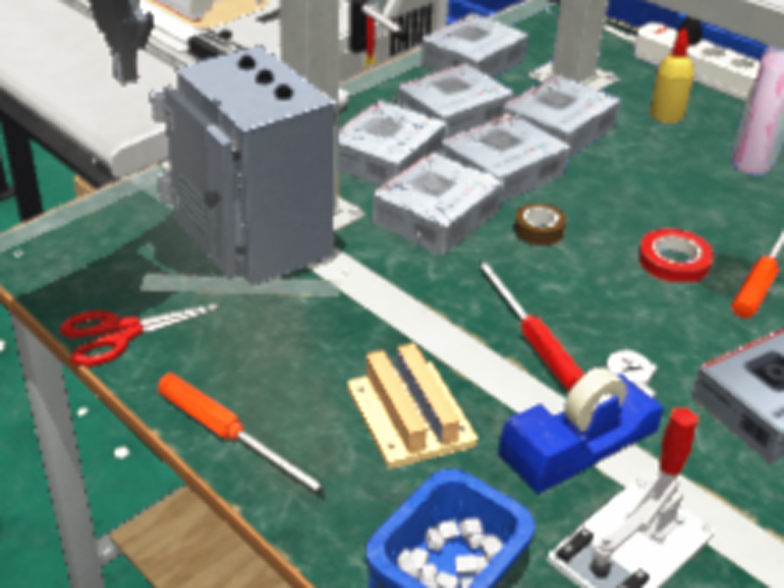

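```bash
python3 -c "
from workcell import *
print(observe()['contact_force']); print(job_done())"
```

```text
[0.44454169 0.35293746 0.94814554]
the job is handed in; nothing more can be done
None
```

The door is hung on both pins and shut against the rubber stops. I handed the job in at about 26 s of the 72 s.

- **Hanging:** I gripped the door by its top edge and lifted it out of the stand. Looking down through the upper knuckle's bore with the wrist camera, I lined it up on the pin at 90° open. I then lowered it in 0.3–3 mm steps with no visible resistance until it sat on the lugs. It touched down within 1 mm of the expected height, with about 8 N of pressing force at the most in the readings.
- **Shutting:** I let go and swung the door shut with the closed fingers. The last push read about 15 N (13 N into the door, 7 N upward) against the stops.
- **Last checks:**
  - The leaf is parallel to the box front within about 0.2°.
  - The gap to the rim measured 8.4–8.8 mm, where 8 mm is nominal.
  - The rubber stop touches the leaf, and the door stayed put when I backed off.
  - The scissors, screwdriver, bin and dispenser show no visible move in the before and after pictures, and the arm stood clear.

**Doubts:**
- I never saw a clear force peak from the roller catch, because force is only read at the end of each move. That it snapped in is judged from the final position and the door staying shut; I did not tug it.
- A model overlay from one oblique wrist picture disagreed with the door's position by about 7 mm, and the network's door-edge point from that picture was off by about 8 mm. The measurement from higher up agreed with the door being shut.

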